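# Lay out a chocolate tasting board

## Robot

A 7-joint arm with a two-finger parallel gripper is mounted at the origin on a cart in front of the work surface, level with it; the furniture and walls round the work are solid. World frame = base frame: x ahead of the robot, y to its left, z up, the work surface at z = 0. Lengths are in m, angles in degrees, forces in N, time in s.
With the tool pointing down it reaches from about 0.425 to 0.875 m from the base axis. Payload 4.7 kg.
Tool frame: the origin (TCP) lies midway between the tips of the shut fingers; the grasp point (between the pads) lies 19 mm behind it; z points along the fingers, y is the line along which they close (so a half turn about z gives the same grasp; the last joint's range is limited). The gripper opens to 87 mm and grips with 3 to 60 N. Pads are 19 mm wide; open, the fingers measure 117 mm over their backs; the gripper's body (75 mm by 190 mm) begins 51 mm behind the grasp point.
Start: joints at [-71.328, 18.392, -4.016, 83.108, 1.295, 78.541, -3.26], TCP at [0.199, 0.619, 0.223] pointing down, gripper open.
Joint ranges: [-163.93, 163.93], [-17.29, 119.83], [-79.2, 71.16], [3.27, 140.29], [-89.18, 269.18], [5.43, 117.66], [-154.24, 154.24]. Speed limits (degrees/s): [147.25, 147.25, 180, 180, 180, 180, 180].

## Interface

Orientations are given as [roll, pitch, yaw] about the fixed x, y, z axes, in that order (R = Rz(yaw) Ry(pitch) Rx(roll)).
In Python, from cell import env gives the robot as it stands. The module is installed in compiled form; this text tells all that it offers.
- The arm moves only by the tool step_arm, never from a script. Its argument "rows" is a list of rows, each an object with "angular": the turn, a rotation vector about the tool's x, y, z in units of pi rad (1.0 is pi rad), a list of three; "slide": the shift along the tool's x, y, z in units of 500 mm (1.0 is 500 mm), a list of three; "jaw": the opening, from 0 (shut) to 1 (fully open). A call has 1 to 10 rows; each row shifts and turns the commanded pose from where the row before left it, along the tool's axes as they then stand; what a row does not reach is not made up. A row lasts 1/8 s, in which the tool goes at most 62.5 mm and 10.7 degrees, less where a joint would pass 70% of its speed; a pose out of reach is approached as far as the arm can. A call with a number of a shift or a turn outside -1 to 1 is refused whole. A call with a gripper value outside its range is refused whole. The fingers move at their own pace and stop on an object; "newtons" is the grip in N (left out, the last holds). Time passes only in rows, so rows that do not move let the fingers close. It gives the time, the measured TCP pose, the force, the opening and the grip force at its end, in the units of the state.
- env.get_obs(): the state, without advancing time (a new reading comes with each control period).
- env.read_camera(name): name is "side" or "top" or "wrist"; returns the picture (400x640x3 uint8, red, green, blue); there is no depth.
- env.camera_info(name): a dict with "fx", "fy", "cx", "cy" (pixels), "R" (3x3) and "t" (3): a world point X has camera coordinates R X + t. Camera axes: x right, y down, z forward; pixel columns grow to the right and rows downward; lengths in m; the calibration is good to about 2 mm. A picture is of the moment at which its call begins: read the wrist's pose just before it. camera_info takes no time and is no camera call; for the wrist camera it gives the pose at the moment of the call.
- env.sign_off(): hands the job in; it is judged then, once.
The state is a dict: "time_s": time; "qpos": joint angles; "joint_velocities": joint speeds; "effort": joint torques, N m; "tool_pos": TCP position; "tool_rot": TCP orientation; "force": force on the tool from outside, world axes, zero at the start; "wrist_torque": the same for the moment, N m; "grip_width": finger opening in m; "grasp_force": force on a finger pad.
Only numpy, scipy, OpenCV 4.12 (cv2) and the standard library are available. Lean on these libraries where they do the work, as an engineer would, in place of code of your own. Each camera call takes 0.05 s, during which the arm holds its last target. There are 200 camera calls.

## Task

Lay out a tasting flight on the marble board: the rectangular milk chocolate block goes in the very middle of the board, the dark chocolate topped with brown nibs midway between it and the end of the board nearer the wooden-gripped stamp, and the red-mosaic chocolate midway between it and the other end, nearer the red ribbon spool, all three in a straight row along the board's long centre line. The smooth oval chocolate goes centred on top of the milk block. Everything lies flat, right side up and let go; leave the stamp, the spool, and the other two chocolates where they are.

Things in the scene. Friction and masses are not known exactly. Their poses are not given: they have to be found in the camera images.
- board: White-grey marble board lying flat, fixed, 130 (x) x 200 (y, long) x 10 mm high. Origin: centre of its underside; top 10 mm above. y runs along the long centre line; midway between milk block and a short end is about 60 mm from the centre (62 to 66 leaves most finger room). Behind it (+x) an open drawer overhangs, top 245 mm high, with glass further back: come from above or front left.
- stamp: Hand stamp: black oblong foot 26 (x) x 55 (y) mm with a round brown wooden grip standing on it, 71 mm high, loose; stands off one short end of the board. Origin: centre of its underside. 
- spool: Red ribbon on a tan spool standing on its flange (from above a tan disc with a hole), 60 mm across, 28 mm high, loose; stands off the other short end. Origin: centre of its underside. 
- milk_block: Rectangular milk chocolate block with fine ridges on its flat top, 38 (x) x 32 (y) x 20 mm high, about 12 g. Origin: centre of its underside. All six chocolates wait on the counter behind the bag sealer, whose raised arm stands up to about 180 mm high: carry things over it. Pinch its sides.
- oval: Smooth oval milk chocolate, flat top, 25 (x) x 38 (y) x 14 mm high. Origin: centre of its underside. Pinch its sides.
- nib: Square dark chocolate with light-brown nibs sprinkled on top, 36 (x) x 30 (y) x 21 mm high. Origin: centre of its underside. Pinch its sides.
- mosaic: Small dark square chocolate with a red-and-white mottled top, 27 (x) x 28 (y) x 15 mm high. Origin: centre of its underside. Pinch its sides.
- swirl: Milk chocolate with white piped blobs on top, 28 (x) x 36 (y) x 24 mm high; a bystander, stays where it is. Origin: centre of its underside. 
- log: Cream-white log with brown stripes, 44 (x) x 22 (y) x 19 mm high; a bystander, stays where it is. Origin: centre of its underside. 
Things that resemble listed ones, but are neither listed nor needed, are in the scene too. Leave any green, pink or turquoise look-alike of the mosaic alone.

How it is judged:
By the outcome, as a careful person would: the job done as asked, in the order asked, and still so for the second after the job is handed in, with the robot touching nothing.
It also fails if it takes over 122 s, if anything falls off the work surface, if the arm or the gripper's body presses on something with over 40 N, if the wrist force passes 120 N, or if a joint passes its speed limit or range.

## Working session

There is one attempt and no reset: what is moved stays moved. The work goes in short steps, Python scripts to look and compute and a tool call to move; the robot and the scene stay as the last step left them, time stands still between calls to the robot, and variables do not carry over. Pictures are saved under pics/ and viewed, at most 14 in all, crops included, and the job is handed in when it is done.

Besides the shell and the picture viewer there is one more tool, called after "Call:" by a JSON object that holds its "method" and its "body", one argument or row to a line. step_arm: Moves the arm, as the interface text tells. Shifts and turns lie within -1 to 1; 1 stands for 500 mm of shift or pi rad of turn. Its arguments: {"type":"object","properties":{"rows":{"type":"array"},"newtons":{"type":"number"}},"required":["rows"]}

```bash
mkdir -p pics; python3 - <<'E'
from cell import env
import cv2
o=env.get_obs();print(o)
for n in("top","side"):
    cv2.imwrite(f"pics/{n}0.png",env.read_camera(n)[:,:,::-1]);i=env.camera_info(n);print(n,i)
E
```

```text
{'time_s': 0.0, 'qpos': array([-71.32651498,  18.43924736,  -4.0140068 ,  83.17503257,
         1.29417193,  78.54103529,  -3.26153422]), 'joint_velocities': array([ 0.02415098, -0.00425661,  0.04593018,  0.02011242, -0.00661657,
       -0.11261595,  0.14050856]), 'effort': array([-2.90119442e-04, -4.91284347e+01, -4.04043691e-01, -3.12538755e+01,
       -6.39964803e-02,  4.37302503e-02,  1.81562882e-04]), 'tool_pos': array([0.19929927, 0.61810652, 0.22145803]), 'tool_rot': array([-1.79889876e+02,  5.45680192e-03,  1.62133126e+02]), 'force': array([-0.10456462,  0.14066798, -0.60616214]), 'wrist_torque': array([0.01003152, 0.00833223, 0.00269306]), 'grasp_force': 0.0, 'grip_width': 0.08662732812071748}
top {'fx': 388.6137596001324, 'fy': 388.6137596001324, 'cx': 316.16261406030145, 'cy': 203.19340833942502, 'R': array([[ 0.01888204, -0.99973474,  0.01318749],
       [-0.99763367, -0.01971122, -0.06586753],
       [ 0.06611   , -0.01191257, -0.99774123]]), 't': array([-0.27672646,  0.58486104,  1.19158254])}
side {'fx': 365.8695168101628, 'fy': 365.8695168101628, 'cx': 321.2996840042349, 'cy': 205.7793546652113, 'R': array([[-0.98081579, -0.19481998,  0.00675065],
       [-0.09128985,  0.42844721, -0.89894335],
       [ 0.17223983, -0.8823141 , -0.43801287]]), 't': array([0.53204   , 0.18565252, 0.67578987])}
```

View pics/top0.png

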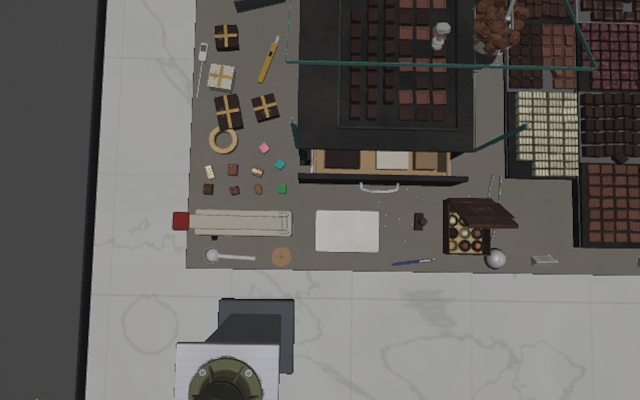

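View pics/side0.png

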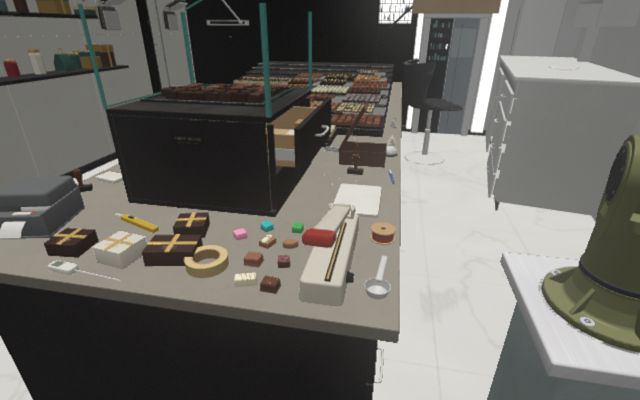

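The top view shows the board at about (347,231), the stamp at (420,221), the spool at (281,257) and the chocolates at cols 205–285, rows 145–190. The side view shows the same cluster behind the sealer. Next I'll enlarge the cluster and check the wrist view.

```bash
python3 - <<'E'
from cell import env
import cv2
print(env.camera_info("wrist"))
w=env.read_camera("wrist")[:,:,::-1]
im=cv2.imread("pics/top0.png")
a=cv2.resize(im[135:205,190:300],None,fx=7,fy=7,interpolation=cv2.INTER_CUBIC)
cv2.imwrite("pics/c1.png",a)
b=cv2.resize(im[200:275,265:435],(765,338),interpolation=cv2.INTER_CUBIC)
c=cv2.resize(w,(400,250))
import numpy as np
p=np.zeros((590,765,3),np.uint8);p[:338]=b;p[340:590,:400]=c
cv2.imwrite("pics/c2.png",p)
E
```

```text
{'fx': 309.7704613867384, 'fy': 309.7704613867384, 'cx': 323.7448270553374, 'cy': 197.0164585640963, 'R': array([[ 0.30606883,  0.9520068 , -0.00222031],
       [ 0.90887884, -0.29150762,  0.29826593],
       [ 0.28330396, -0.0933079 , -0.95448023]]), 't': array([-0.64961667, -0.03701456,  0.39162612])}
```

View pics/c1.png

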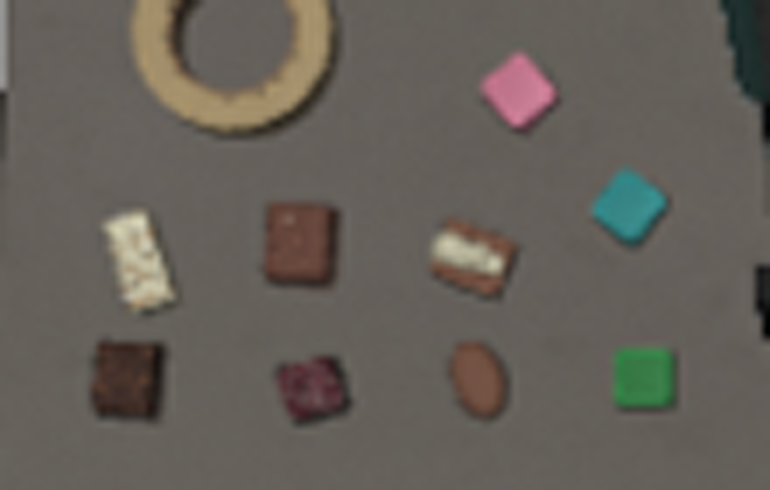

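View pics/c2.png

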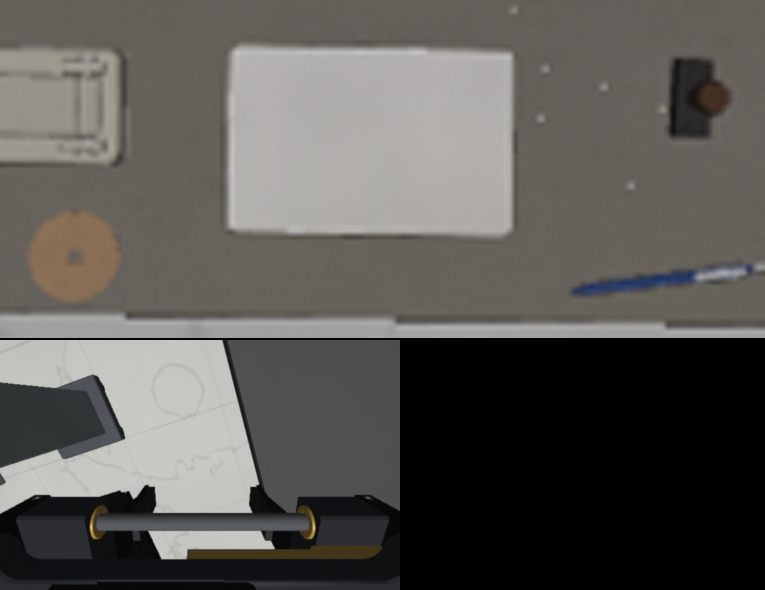

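The wanted chocolates and what they could be mistaken for, in crop c1 pixels:
- **Milk block:** plain ridged rectangle (300,243), versus swirl (473,258), which has white blobs.
- **Nib:** dark block (128,380), versus mosaic (313,389), which is reddish and mottled.
- **Oval:** (479,380), with no rival.
- **Look-alikes to leave alone:** green (644,378), turquoise (630,207), pink (519,91).
- **Bystander:** log (139,260).

In c2, the stamp is right of the board and the spool is left of it.

```bash
cat > h.py <<'E'
from cell import env
import numpy as np, cv2
from scipy.spatial.transform import Rotation as Ro
def w(info,uv,z):
    "pixel -> world on plane z"
    R,t=np.array(info["R"]),np.array(info["t"]);c=-R.T@t
    d=R.T@np.array([(uv[0]-info["cx"])/info["fx"],(uv[1]-info["cy"])/info["fy"],1])
    return c+d*(z-c[2])/d[2]
def px(info,P):
    q=np.asarray(info["R"])@P+info["t"];return [info["fx"]*q[0]/q[2]+info["cx"],info["fy"]*q[1]/q[2]+info["cy"]]
def delta(pos,rpy,tp,ty):
    "tool-frame slide (500mm units) and turn (pi) from pose to pointing-down target"
    R0=Ro.from_euler("xyz",rpy,degrees=True);R1=Ro.from_euler("xyz",[180,0,ty],degrees=True)
    return R0.inv().apply(np.array(tp)-pos)/.5,(R0.inv()*R1).as_rotvec()/np.pi
def plan(wps,pos=None,rpy=None):
    "wps: (x,y,z,yaw). prints per-waypoint the row to repeat (turn at start-of-leg axes; leg turns about tool z)"
    if pos is None: o=env.get_obs();pos,rpy=o["tool_pos"],o["tool_rot"]
    pos=np.array(pos);yaw=rpy[2]
    for x,y,z,ty in wps:
        d=np.array([x,y,z])-pos; dy=(ty-yaw+180)%360-180
        n=int(max(np.ceil(np.linalg.norm(d)/.05),np.ceil(abs(dy)/9),1))
        print(f"-> {x:.3f} {y:.3f} {z:.3f} yaw {ty:.1f} rows {n}")
        for k in range(n):
            a=yaw+dy*k/n; s=Ro.from_euler("xyz",[180,0,a],degrees=True).inv().apply(d/n)/.5
            print("  slide",[round(float(v),4) for v in s],"ang z",round(-dy/n/180,4))
        pos=np.array([x,y,z]);yaw=ty
E
python3 - <<'E'
from h import *
i=env.camera_info("top")
f=lambda u,v,z:np.round(w(i,(190+(u+.5)/7-.5,135+(v+.5)/7-.5),z),3)
for n,u,v,z in [("milk",300,243,.02),("nib",126,378,.021),("mosaic",312,387,.015),("oval",479,380,.014),("swirl",473,255,.02),("log",139,260,.019)]: print(n,f(u,v,z))
g=lambda u,v,z:np.round(w(i,(265+(u+.5)/4.5-.5,200+(v+.5)/4.5067-.5),z),4)
for uv in[(233,46),(512,54),(511,234),(230,228)]:print("board",g(*uv,.01))
print("stamp",g(690,98,.01),"spool",g(74,256,.028))
o=env.get_obs();print(o["tool_pos"],o["tool_rot"])
P=[]
for az,r,z in[(60,.65,.26),(45,.65,.28),(30,.65,.28),(15,.63,.28),(7,.62,.28)]:
    a=np.radians(az);P.append((r*np.cos(a),r*np.sin(a),z,az+90))
P[-1]=(.615,.09,.28,90)
plan(P)
E
```

```text
milk [ 0.691 -0.001  0.02 ]
nib [0.629 0.074 0.021]
mosaic [ 0.627 -0.008  0.015]
oval [ 0.632 -0.082  0.014]
swirl [ 0.688 -0.079  0.02 ]
log [0.682 0.071 0.019]
board [ 0.57   -0.2666  0.01  ]
board [ 0.5682 -0.4621  0.01  ]
board [ 0.4431 -0.4624  0.01  ]
board [ 0.4436 -0.2669  0.01  ]
stamp [ 0.5398 -0.5872  0.01  ] spool [ 0.4237 -0.1606  0.028 ]
[0.19930881 0.61823014 0.22170873] [-1.79913275e+02  5.12326339e-03  1.62135709e+02]
-> 0.325 0.563 0.260 yaw 150.0 rows 3
  slide [-0.0911, -0.0094, -0.0255] ang z 0.0225
  slide [-0.0915, -0.0029, -0.0255] ang z 0.0225
  slide [-0.0915, 0.0035, -0.0255] ang z 0.0225
-> 0.460 0.460 0.280 yaw 135.0 rows 4
  slide [-0.0841, -0.0111, -0.01] ang z 0.0208
  slide [-0.0847, -0.0055, -0.01] ang z 0.0208
  slide [-0.0848, 0.0, -0.01] ang z 0.0208
  slide [-0.0847, 0.0055, -0.01] ang z 0.0208
-> 0.563 0.325 0.280 yaw 120.0 rows 4
  slide [-0.0841, -0.0111, -0.0] ang z 0.0208
  slide [-0.0847, -0.0055, -0.0] ang z 0.0208
  slide [-0.0848, -0.0, -0.0] ang z 0.0208
  slide [-0.0847, 0.0055, 0.0] ang z 0.0208
-> 0.609 0.163 0.280 yaw 105.0 rows 4
  slide [-0.0815, -0.0207, -0.0] ang z 0.0208
  slide [-0.0827, -0.0154, -0.0] ang z 0.0208
  slide [-0.0835, -0.0099, -0.0] ang z 0.0208
  slide [-0.084, -0.0044, -0.0] ang z 0.0208
-> 0.615 0.090 0.280 yaw 90.0 rows 2
  slide [-0.0722, -0.0127, -0.0] ang z 0.0417
  slide [-0.0733, -0.0031, -0.0] ang z 0.0417
```

Call:
{"method": "step_arm", "body": {
  "rows": [
    {"angular": [0, 0, 0.0225], "slide": [-0.091, -0.009, -0.0255], "jaw": 1},
    {"angular": [0, 0, 0.0225], "slide": [-0.0915, -0.003, -0.0255], "jaw": 1},
    {"angular": [0, 0, 0.0225], "slide": [-0.0915, 0.0035, -0.0255], "jaw": 1},
    {"angular": [0, 0, 0.021], "slide": [-0.084, -0.011, -0.01], "jaw": 1},
    {"angular": [0, 0, 0.021], "slide": [-0.0845, -0.0055, -0.01], "jaw": 1},
    {"angular": [0, 0, 0.021], "slide": [-0.085, 0, -0.01], "jaw": 1},
    {"angular": [0, 0, 0.021], "slide": [-0.0845, 0.0055, -0.01], "jaw": 1}
  ]
}}

```text
time_s: 1.02
tool_pos: [0.4604, 0.4591, 0.2806]
tool_rot: [-180.0, 0.0, 134.7]
force: [0.7, 0.4, 0.6]
grip_width: 0.0871
grasp_force: 0.0
```

Call:
{"method": "step_arm", "body": {
  "rows": [
    {"angular": [0, 0, 0.021], "slide": [-0.084, -0.011, 0], "jaw": 1},
    {"angular": [0, 0, 0.021], "slide": [-0.0845, -0.0055, 0], "jaw": 1},
    {"angular": [0, 0, 0.021], "slide": [-0.085, 0, 0], "jaw": 1},
    {"angular": [0, 0, 0.021], "slide": [-0.0845, 0.0055, 0], "jaw": 1},
    {"angular": [0, 0, 0.021], "slide": [-0.0815, -0.021, 0], "jaw": 1},
    {"angular": [0, 0, 0.021], "slide": [-0.0825, -0.0155, 0], "jaw": 1},
    {"angular": [0, 0, 0.021], "slide": [-0.0835, -0.01, 0], "jaw": 1},
    {"angular": [0, 0, 0.021], "slide": [-0.084, -0.0045, 0], "jaw": 1},
    {"angular": [0, 0, 0.04], "slide": [-0.073, -0.0127, 0], "jaw": 1},
    {"angular": [0, 0, 0.04], "slide": [-0.073, -0.003, 0], "jaw": 1}
  ]
}}

```text
time_s: 2.28
tool_pos: [0.6124, 0.0878, 0.2807]
tool_rot: [-180.0, -0.0, 89.9]
force: [0.2, -0.1, -0.1]
grip_width: 0.0874
grasp_force: 0.0
```

Call:
{"method": "step_arm", "body": {
  "rows": [
    {"angular": [0, 0, 0], "slide": [-0.08, 0, 0], "jaw": 1},
    {"angular": [0, 0, 0], "slide": [0, 0, 0], "jaw": 1},
    {"angular": [0, 0, 0], "slide": [0, 0, 0], "jaw": 1}
  ]
}}

```text
time_s: 2.65
tool_pos: [0.6127, 0.0502, 0.2808]
tool_rot: [-180.0, -0.1, 90.2]
force: [-0.1, 0.9, 0.6]
grip_width: 0.0872
grasp_force: 0.0
```

```bash
python3 - <<'E'
from h import *
import pickle
i=env.camera_info("wrist");im=env.read_camera("wrist")[:,:,::-1]
pickle.dump(i,open("w1.pkl","wb"));cv2.imwrite("pics/w1.png",im);o=env.get_obs();print(o["time_s"],o["tool_pos"],o["tool_rot"],o["qpos"],i)
E
```

```text
2.7 [0.61280472 0.05110137 0.28067553] [-1.79972540e+02 -6.73738274e-02  9.03006854e+01] [-29.19573672  13.4877916   26.7028961   84.22285873  -6.12140595
  83.7429263   -2.15779064] {'fx': 309.7704613867384, 'fy': 309.7704613867384, 'cx': 323.7448270553374, 'cy': 197.0164585640963, 'R': array([[ 9.99990498e-01,  4.35583603e-03,  1.74637666e-04],
       [ 4.10751397e-03, -9.54887167e-01,  2.96940441e-01],
       [ 1.46018314e-03, -2.96936903e-01, -9.54895986e-01]]), 't': array([-0.61342782, -0.00732105,  0.46127158])}
```

View pics/w1.png

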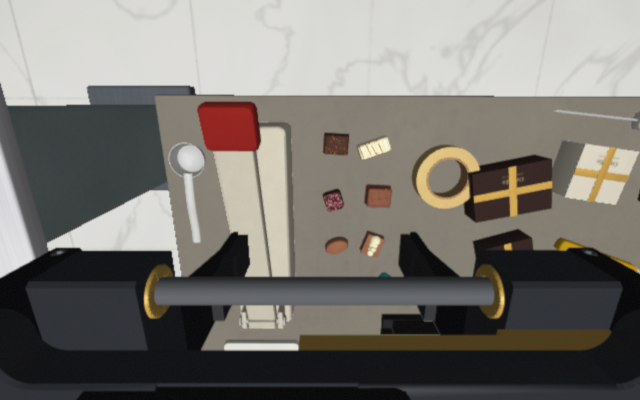

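All six chocolates are visible at cols 320–395, rows 130–260: nib (336,144), mosaic (333,201), oval (337,245), milk (378,196), swirl (372,244) and log (374,148). The sealer is to the left. Enlarging.

```bash
python3 - <<'E'
import cv2
im=cv2.imread("pics/w1.png")
cv2.imwrite("pics/w1c.png",cv2.resize(im[125:265,275:405],None,fx=4.2,fy=4.2,interpolation=cv2.INTER_CUBIC))
E
```

```text
(no output)
```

View pics/w1c.png

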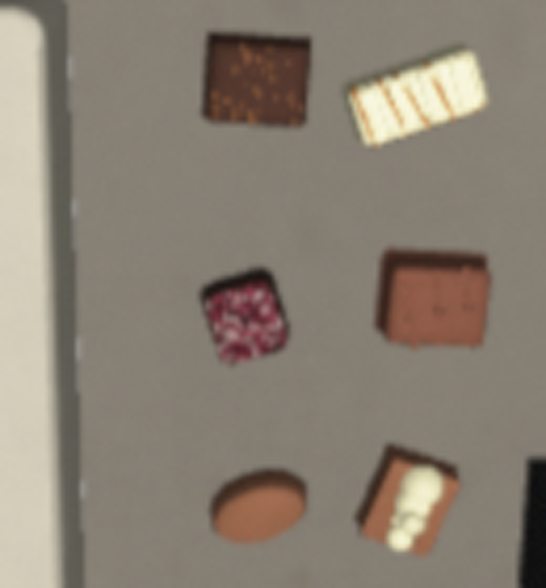

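```bash
cat >> h.py <<'E'
from scipy.optimize import minimize
S=dict(milk=(.038,.032,.020),oval=(.025,.038,.014),nib=(.036,.030,.021),mosaic=(.027,.028,.015))
def hull(info,n,x,y,a,z0=0,k=6):
    sx,sy,h=S[n]; th=np.linspace(0,2*np.pi,48,endpoint=False)
    b=np.c_[sx/2*np.cos(th),sy/2*np.sin(th)] if n=="oval" else np.array([[1,1],[1,-1],[-1,-1],[-1,1]])*[sx/2,sy/2]
    c,s=np.cos(a),np.sin(a); b=b@np.array([[c,s],[-s,c]])+[x,y]
    P=np.array([px(info,np.array([*q,z])) for q in b for z in(z0,z0+h)],np.float32)
    return P
def fit(info,im,n,x,y,a0s,z0=0,k=6,thr=22):
    "fit (x,y,yaw) of the block's projected outline to the colour segment"
    u,v=map(int,px(info,np.array([x,y,z0+.01])));r=32;k=6
    cr=cv2.resize(im[v-r:v+r,u-r:u+r],None,fx=k,fy=k,interpolation=cv2.INTER_CUBIC)
    lab=cv2.cvtColor(cr,cv2.COLOR_BGR2LAB).astype(float)
    bg=np.median(lab.reshape(-1,3),0); m=(np.linalg.norm(lab-bg,axis=2)>thr).astype(np.uint8)
    nn,lb,st,ce=cv2.connectedComponentsWithStats(m); 
    j=1+np.argmin([np.hypot(*(c-[r*k,r*k]))-.02*s[4]**.5 if s[4]>3000 else 1e9 for c,s in zip(ce[1:],st[1:])]); m=(lb==j)
    def cost(p):
        H=hull(info,n,p[0],p[1],p[2],z0); H=((H-[u-r,v-r]+.5)*k-.5)
        q=np.zeros(m.shape,np.uint8);cv2.fillConvexPoly(q,np.round(cv2.convexHull(H.astype(np.float32))*16).astype(np.int32),1,shift=4)
        return 1-(m&(q>0)).sum()/(m|(q>0)).sum()
    best=min((minimize(cost,[x,y,np.radians(a)],method="Nelder-Mead",options=dict(initial_simplex=[[x,y,np.radians(a)],[x+.006,y,np.radians(a)],[x,y+.006,np.radians(a)],[x,y,np.radians(a+12)]])) for a in a0s),key=lambda q:q.fun)
    return np.round([best.x[0],best.x[1],np.degrees(best.x[2]),1-best.fun],4)
E
python3 - <<'E'
from h import *
import pickle
i=pickle.load(open("w1.pkl","rb"));im=cv2.imread("pics/w1.png")
for n,x,y in [("milk",.691,-.001),("nib",.629,.074),("mosaic",.627,-.008),("oval",.632,-.082)]:
    for t in(16,22,30): print(n,fit(i,im,n,x,y,(-20,0,20) if n!="oval" else(60,90,120,0),thr=t))
E
```

```text
milk [0.6913 0.0009 0.2529 0.8795]
milk [6.914e-01 1.300e-03 3.825e+00 8.489e-01]
milk [6.9100e-01 1.2000e-03 3.9389e+00 8.1220e-01]
nib [ 0.629   0.0762 -0.2453  0.9138]
nib [ 0.6292  0.0758 -1.7617  0.8907]
nib [ 0.6292  0.0754 -1.4838  0.8637]
mosaic [ 6.27300e-01 -6.50000e-03  1.78728e+01  9.28800e-01]
mosaic [ 6.27400e-01 -6.50000e-03  1.69714e+01  8.83700e-01]
mosaic [ 6.27300e-01 -6.60000e-03  1.63681e+01  7.98200e-01]
oval [ 6.327000e-01 -7.900000e-02  1.087288e+02  8.711000e-01]
oval [ 6.327000e-01 -7.870000e-02  1.153656e+02  8.242000e-01]
oval [ 6.326000e-01 -7.810000e-02  1.187867e+02  3.608000e-01]
```

```bash
python3 - <<'E'
from h import *
import pickle
i=pickle.load(open("w1.pkl","rb"));t=env.camera_info("top")
for z in(0,.05,.1,.18):
    print(z,"sealer right edge",[np.round(w(i,p,z)[:2],3) for p in[(288,135),(294,300)]],"lever/red R",np.round(w(i,(260,140),z)[:2],3),"seam",np.round(w(i,(262,255),z)[:2],3),"top far edge",np.round(w(t,(240,209),z)[:2],3),np.round(w(t,(240,237),z)[:2],3))
for z in(.2,.245):print("drawer front",[np.round(w(t,p,z)[:2],3) for p in[(300,181),(378,183),(378,192),(467,184)]])
f=lambda u,v,z=.02:w(i,(275+(u+.5)/4.2-.5,125+(v+.5)/4.2-.5),z)[:2]
for n,z,A,B in[("milk bottom",.02,(386,344),(482,347)),("milk right",.02,(483,345),(490,262)),("nib bottom",.021,(206,122),(303,126)),("mos left",.015,(222,358),(205,300)),("mos bot",.015,(222,360),(283,340)),("mos right",.015,(288,335),(272,280)),("oval",.014,(215,525),(303,490))]:
    d=f(*B,z)-f(*A,z);print(n,np.degrees(np.arctan2(d[1],d[0])),np.linalg.norm(d))
E
python3 - <<'E'
import cv2
im=cv2.imread("pics/side0.png")
cv2.imwrite("pics/s1.png",cv2.resize(im[170:310,220:410],None,fx=4,fy=4,interpolation=cv2.INTER_CUBIC))
E
```

```text
0 sealer right edge [array([0.563, 0.086]), array([ 0.565, -0.185])] lever/red R [0.523 0.079] seam [ 0.516 -0.102] top far edge [ 0.568 -0.025] [ 0.48  -0.028]
0.05 sealer right edge [array([0.568, 0.092]), array([ 0.57 , -0.149])] lever/red R [0.533 0.085] seam [ 0.527 -0.075] top far edge [ 0.566 -0.034] [ 0.481 -0.037]
0.1 sealer right edge [array([0.574, 0.097]), array([ 0.575, -0.113])] lever/red R [0.543 0.091] seam [ 0.538 -0.049] top far edge [ 0.564 -0.043] [ 0.483 -0.046]
0.18 sealer right edge [array([0.583, 0.105]), array([ 0.584, -0.056])] lever/red R [0.559 0.101] seam [ 0.555 -0.007] top far edge [ 0.56  -0.058] [ 0.484 -0.06 ]
drawer front [array([ 0.637, -0.219]), array([ 0.636, -0.428]), array([ 0.611, -0.428]), array([ 0.638, -0.667])]
drawer front [array([ 0.631, -0.22 ]), array([ 0.63, -0.42]), array([ 0.607, -0.42 ]), array([ 0.632, -0.649])]
milk bottom -1.6437147758436572 0.033070402140850184
milk right 89.29852925363744 0.029577314711894707
nib bottom -2.121849721677713 0.0316121255181575
mos left 105.8837478813783 0.021978935374807912
mos bot 19.456790558148953 0.022405591676301895
mos right 106.65256757702268 0.020707965756499393
oval 24.000409364497884 0.034693125637999686
```

View pics/s1.png

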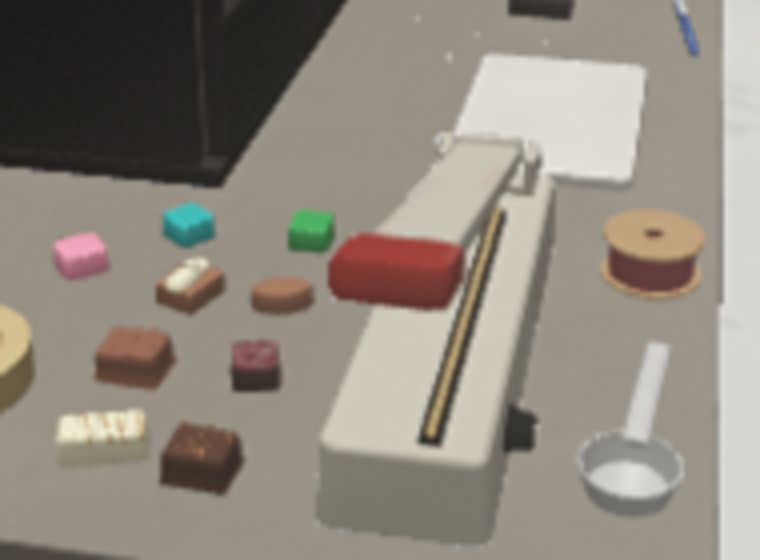

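The crop confirms the identities. The sealer body spans x 0.48–0.567, with its raised arm and red grip rising toward +y. I'll grasp closing along y. The milk block is at about (0.691, 0.001) with yaw about −1.6°.

Call:
{"method": "step_arm", "body": {
  "rows": [
    {"angular": [0, 0, 0], "slide": [-0.051, 0.078, 0], "jaw": 0.63},
    {"angular": [0, 0, 0], "slide": [-0.05, 0.078, 0], "jaw": 0.63},
    {"angular": [0, 0, -0.0545], "slide": [0, 0, 0.05], "jaw": 0.63},
    {"angular": [0, 0, -0.0545], "slide": [0, 0, 0.05], "jaw": 0.63},
    {"angular": [0, 0, -0.0545], "slide": [0, 0, 0.05], "jaw": 0.63},
    {"angular": [0, 0, -0.0545], "slide": [0, 0, 0.05], "jaw": 0.63},
    {"angular": [0, 0, -0.0545], "slide": [0, 0, 0.05], "jaw": 0.63},
    {"angular": [0, 0, -0.0545], "slide": [0, 0, 0.05], "jaw": 0.63},
    {"angular": [0, 0, -0.0545], "slide": [0, 0, 0.05], "jaw": 0.63},
    {"angular": [0, 0, -0.0545], "slide": [0, 0, 0.03], "jaw": 0.63}
  ],
  "newtons": 10
}}

```text
time_s: 3.95
tool_pos: [0.6905, 0.002, 0.0887]
tool_rot: [180.0, -0.2, 169.2]
force: [0.3, 0.1, 0.5]
grip_width: 0.0553
grasp_force: 0.0
```

Call:
{"method": "step_arm", "body": {
  "rows": [
    {"angular": [0, 0, -0.0545], "slide": [0, 0, 0], "jaw": 0.63},
    {"angular": [0, 0, 0], "slide": [0, 0, 0], "jaw": 0.63},
    {"angular": [0, 0, 0], "slide": [0, 0, 0], "jaw": 0.63}
  ]
}}

```text
time_s: 4.32
tool_pos: [0.6917, 0.0007, 0.091]
tool_rot: [180.0, 0.0, 178.4]
force: [0.3, 1.2, 0.5]
grip_width: 0.055
grasp_force: 0.0
```

```bash
python3 - <<'E'
from h import *
o=env.get_obs();i=env.camera_info("wrist");im=env.read_camera("wrist")[:,:,::-1].copy()
cv2.imwrite("pics/w2.png",im);print(o["tool_pos"],o["tool_rot"],o["qpos"])
print(fit(i,im,"milk",.691,.001,(-10,0,10),thr=16))
E
```

```text
[6.91661369e-01 6.85166959e-04 9.09994789e-02] [1.79969521e+02 2.12371738e-02 1.78419267e+02] [-11.05366334  28.26791611  11.93304892  85.65935848  -6.15332164
  66.68979019  90.35018584]
[ 6.9260e-01  2.0000e-04 -2.7103e+00  8.5370e-01]
```

View pics/w2.png

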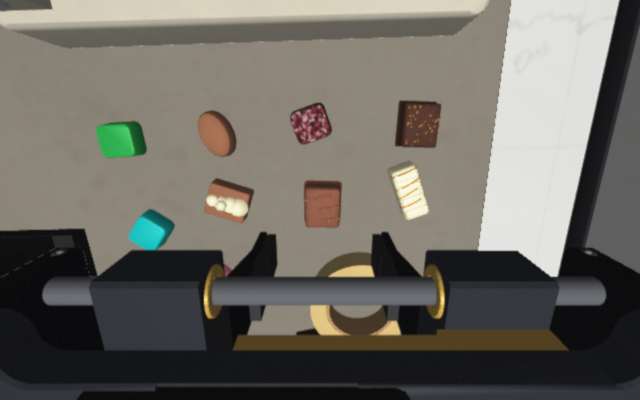

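The milk block is at (322,204), midway between the fingers. Going down to grasp it.

Call:
{"method": "step_arm", "body": {
  "rows": [
    {"angular": [0, 0, 0.004], "slide": [-0.001, 0, 0.06], "jaw": 0.63},
    {"angular": [0, 0, 0], "slide": [0, 0, 0.06], "jaw": 0.63},
    {"angular": [0, 0, 0], "slide": [0, 0, 0.053], "jaw": 0.63},
    {"angular": [0, 0, 0], "slide": [0, 0, 0], "jaw": 0.63},
    {"angular": [0, 0, 0], "slide": [0, 0, 0], "jaw": 0},
    {"angular": [0, 0, 0], "slide": [0, 0, 0], "jaw": 0},
    {"angular": [0, 0, 0], "slide": [0, 0, 0], "jaw": 0},
    {"angular": [0, 0, 0], "slide": [0, 0, 0], "jaw": 0}
  ],
  "newtons": 10
}}

```text
time_s: 5.38
tool_pos: [0.6923, -0.0003, 0.005]
tool_rot: [180.0, 0.0, 177.8]
force: [-0.8, -0.2, 1.7]
grip_width: 0.031
grasp_force: 10.0
```

Call:
{"method": "step_arm", "body": {
  "rows": [
    {"angular": [0, 0, 0], "slide": [0, 0, -0.06], "jaw": 0},
    {"angular": [0, 0, 0], "slide": [0, 0, -0.11], "jaw": 0},
    {"angular": [0, 0, 0], "slide": [0, 0, -0.11], "jaw": 0},
    {"angular": [0, 0, 0], "slide": [0, 0, -0.11], "jaw": 0},
    {"angular": [0, 0, 0], "slide": [0, 0, -0.11], "jaw": 0},
    {"angular": [0, 0, 0], "slide": [0, 0, 0], "jaw": 0}
  ]
}}

```text
time_s: 6.12
tool_pos: [0.6946, -0.0006, 0.2611]
tool_rot: [179.9, 0.6, 177.8]
force: [-0.1, -0.5, -0.1]
grip_width: 0.031
grasp_force: 10.0
```

```bash
python3 - <<'E'
from h import *
o=env.get_obs();print(o["tool_pos"],o["tool_rot"],o["grip_width"],o["grasp_force"])
plan([(.506,-.30,.25,180)])
E
```

```text
[ 6.94629933e-01 -6.10033106e-04  2.61054217e-01] [179.94404067   0.62393428 177.78186785] 0.031003152066429236 9.98505722887785
-> 0.506 -0.300 0.250 yaw 180.0 rows 8
  slide [0.0442, -0.0766, 0.0028] ang z -0.0015
  slide [0.0446, -0.0764, 0.0028] ang z -0.0015
  slide [0.045, -0.0762, 0.0028] ang z -0.0015
  slide [0.0453, -0.076, 0.0028] ang z -0.0015
  slide [0.0457, -0.0757, 0.0028] ang z -0.0015
  slide [0.0461, -0.0755, 0.0028] ang z -0.0015
  slide [0.0464, -0.0753, 0.0028] ang z -0.0015
  slide [0.0468, -0.0751, 0.0028] ang z -0.0015
```

Call:
{"method": "step_arm", "body": {
  "rows": [
    {"angular": [0, 0, -0.0015], "slide": [0.06, -0.08, 0], "jaw": 0},
    {"angular": [0, 0, -0.0015], "slide": [0.06, -0.08, 0], "jaw": 0},
    {"angular": [0, 0, -0.0015], "slide": [0.06, -0.08, 0], "jaw": 0},
    {"angular": [0, 0, -0.0015], "slide": [0.06, -0.08, 0], "jaw": 0},
    {"angular": [0, 0, -0.0015], "slide": [0.06, -0.08, 0], "jaw": 0},
    {"angular": [0, 0, -0.0015], "slide": [0.04, -0.08, 0], "jaw": 0},
    {"angular": [0, 0, -0.0015], "slide": [0.02, -0.08, 0], "jaw": 0},
    {"angular": [0, 0, -0.0015], "slide": [0, -0.085, 0], "jaw": 0},
    {"angular": [0, 0, 0], "slide": [0, -0.08, 0.04], "jaw": 0},
    {"angular": [0, 0, 0], "slide": [0, 0, 0.04], "jaw": 0}
  ]
}}

```text
time_s: 7.38
tool_pos: [0.5027, -0.3621, 0.2127]
tool_rot: [-179.9, -0.1, 179.6]
force: [-0.7, -0.5, -0.8]
grip_width: 0.0309
grasp_force: 10.0
```

Call:
{"method": "step_arm", "body": {
  "rows": [
    {"angular": [0, 0, 0], "slide": [0, 0, 0], "jaw": 0},
    {"angular": [0, 0, 0], "slide": [0, 0, 0], "jaw": 0}
  ]
}}

```text
time_s: 7.62
tool_pos: [0.5054, -0.3573, 0.2145]
tool_rot: [180.0, 0.0, -180.0]
force: [-0.5, -0.2, -0.9]
grip_width: 0.031
grasp_force: 10.0
```

```bash
python3 - <<'E'
from h import *
import pickle
o=env.get_obs();i=env.camera_info("wrist");im=env.read_camera("wrist")[:,:,::-1].copy()
pickle.dump((i,o),open("w3.pkl","wb"));cv2.imwrite("pics/w3.png",im);print(o["tool_pos"],o["tool_rot"],o["qpos"])
E
```

```text
[ 0.50536301 -0.35730889  0.2145368 ] [ 1.79981836e+02  1.56918127e-02 -1.79983351e+02] [ 11.68021478  15.46030005  25.67140449  89.43242493  -6.84070264
  76.66064085 128.13850728]
```

View pics/w3.png

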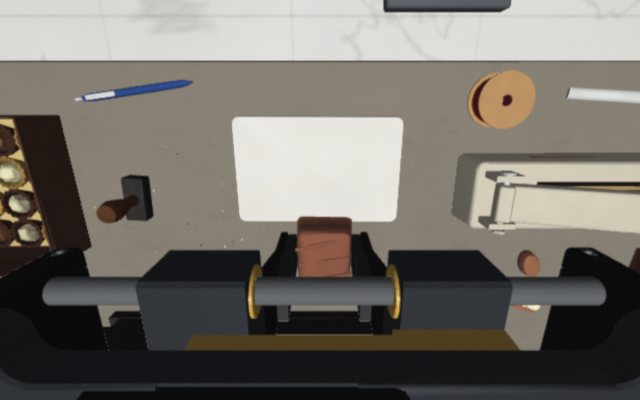

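The milk block is held squarely at (324,248). The board corners are at (233,118), (403,118), (397,221) and (240,220), the stamp is on the left and the spool on the right.

```bash
python3 - <<'E'
from h import *
import pickle
i,o=pickle.load(open("w3.pkl","rb"));im=cv2.imread("pics/w3.png")
m=(im.min(2)>175).astype(np.uint8);m[:100]=0;m[222:]=0
n,lb,st,ce=cv2.connectedComponentsWithStats(m);j=lb[170,320];c=max(cv2.findContours((lb==j).astype(np.uint8),0,1)[0],key=cv2.contourArea)[:,0]
W=np.array([w(i,p,.01)[:2] for p in c]).astype(np.float32)
# reject region occluded by block: edges by percentiles
r=cv2.minAreaRect(W);print("rect",r)
for p in[(233,118),(403,118),(397,221),(240,220)]:print(w(i,p,.01)[:2].round(4))
print("block edge x at top/bottom z",w(i,(297,221),.2295)[:2],w(i,(352,221),.2295)[:2],w(i,(324,217),.2095)[:2])
print("stamp foot",[w(i,p,.01)[:2].round(3) for p in[(122,177),(149,175),(152,219),(125,220)]],"spool",w(i,(507,100),.028)[:2])
E
```

```text
rect ((0.5059067010879517, -0.3647019565105438), (0.12801748514175415, 0.19800160825252533), 0.058015696704387665)
[ 0.4431 -0.4611]
[ 0.4429 -0.266 ]
[ 0.5698 -0.2638]
[ 0.5687 -0.463 ]
block edge x at top/bottom z [ 0.48222104 -0.37041478] [ 0.48218792 -0.34242054] [ 0.48772306 -0.3566563 ]
stamp foot [array([ 0.513, -0.602]), array([ 0.51 , -0.569]), array([ 0.567, -0.574]), array([ 0.569, -0.609])] spool [ 0.42310165 -0.16031885]
```

Call:
{"method": "step_arm", "body": {
  "rows": [
    {"angular": [0, 0, 0], "slide": [-0.001, -0.015, 0.09], "jaw": 0},
    {"angular": [0, 0, 0], "slide": [0, 0, 0.09], "jaw": 0},
    {"angular": [0, 0, 0], "slide": [0, 0, 0.09], "jaw": 0},
    {"angular": [0, 0, 0], "slide": [0, 0, 0.09], "jaw": 0},
    {"angular": [0, 0, 0], "slide": [0, 0, 0], "jaw": 0},
    {"angular": [0, 0, 0], "slide": [0, 0, 0], "jaw": 0}
  ]
}}

```text
time_s: 8.43
tool_pos: [0.507, -0.3662, 0.0367]
tool_rot: [-179.9, 0.2, 180.0]
force: [0.6, -0.5, -0.1]
grip_width: 0.031
grasp_force: 10.0
```

```bash
python3 - <<'E'
from h import *
import time
o=env.get_obs();print(o["tool_pos"],o["tool_rot"],o["force"])
E
```

```text
[ 0.50703143 -0.36621616  0.03667024] [-1.79903285e+02  1.69484282e-01  1.79985091e+02] [ 0.64676424 -0.50640329 -0.09770127]
```

Call:
{"method": "step_arm", "body": {
  "rows": [
    {"angular": [0, 0, 0], "slide": [0.001, 0.002, 0.02], "jaw": 0},
    {"angular": [0, 0, 0], "slide": [0, 0, 0.015], "jaw": 0},
    {"angular": [0, 0, 0], "slide": [0, 0, 0.006], "jaw": 0},
    {"angular": [0, 0, 0], "slide": [0, 0, 0], "jaw": 0},
    {"angular": [0, 0, 0], "slide": [0, 0, 0], "jaw": 0}
  ]
}}

```text
time_s: 9.05
tool_pos: [0.5052, -0.3644, 0.0143]
tool_rot: [180.0, 0.0, 180.0]
force: [-0.5, 0.8, 4.5]
grip_width: 0.0313
grasp_force: 10.0
```

Call:
{"method": "step_arm", "body": {
  "rows": [
    {"angular": [0, 0, 0], "slide": [0, 0, 0], "jaw": 0.6},
    {"angular": [0, 0, 0], "slide": [0, 0, 0], "jaw": 0.6},
    {"angular": [0, 0, 0], "slide": [0, 0, -0.03], "jaw": 0.6},
    {"angular": [0, 0, 0], "slide": [0, 0, -0.11], "jaw": 0.6},
    {"angular": [0, 0, 0], "slide": [0, 0, -0.11], "jaw": 0.6},
    {"angular": [0, 0, 0], "slide": [0, 0, -0.12], "jaw": 0.6},
    {"angular": [0, 0, 0], "slide": [0, 0, -0.12], "jaw": 0.6},
    {"angular": [0, 0, 0], "slide": [0, 0, 0], "jaw": 0.6}
  ]
}}

```text
time_s: 10.05
tool_pos: [0.507, -0.3668, 0.2662]
tool_rot: [-179.7, 0.6, 179.9]
force: [-0.5, -0.1, -0.3]
grip_width: 0.0519
grasp_force: 0.0
```

```bash
python3 - <<'E'
from h import *
o=env.get_obs();i=env.camera_info("wrist");im=env.read_camera("wrist")[:,:,::-1].copy()
cv2.imwrite("pics/w4.png",im);print(o["tool_pos"],o["tool_rot"])
print(fit(i,im,"milk",.506,-.3645,(0,),z0=.01,thr=40))
p=o["tool_pos"];r=o["tool_rot"].copy();r[2]%=360
plan([(.629,.076,.26,88),(.629,.076,.1,-2)],p,r)
E
```

```text
[ 0.50703009 -0.36679878  0.26623207] [-179.65167477    0.60448324  179.92606548]
[ 0.5047 -0.3641 -0.5819  0.8791]
-> 0.629 0.076 0.260 yaw 88.0 rows 11
  slide [-0.0221, 0.0805, 0.0011] ang z 0.0464
  slide [-0.0101, 0.0829, 0.0011] ang z 0.0464
  slide [0.002, 0.0835, 0.0011] ang z 0.0464
  slide [0.0141, 0.0823, 0.0011] ang z 0.0464
  slide [0.0259, 0.0794, 0.0011] ang z 0.0464
  slide [0.0372, 0.0748, 0.0011] ang z 0.0464
  slide [0.0477, 0.0686, 0.0011] ang z 0.0464
  slide [0.0571, 0.0609, 0.0011] ang z 0.0464
  slide [0.0654, 0.052, 0.0011] ang z 0.0464
  slide [0.0722, 0.0419, 0.0011] ang z 0.0464
  slide [0.0776, 0.031, 0.0011] ang z 0.0464
-> 0.629 0.076 0.100 yaw -2.0 rows 10
  slide [0.0, -0.0, 0.032] ang z 0.05
  slide [0.0, -0.0, 0.032] ang z 0.05
  slide [0.0, -0.0, 0.032] ang z 0.05
  slide [0.0, -0.0, 0.032] ang z 0.05
  slide [0.0, -0.0, 0.032] ang z 0.05
  slide [0.0, -0.0, 0.032] ang z 0.05
  slide [0.0, -0.0, 0.032] ang z 0.05
  slide [0.0, -0.0, 0.032] ang z 0.05
  slide [-0.0, -0.0, 0.032] ang z 0.05
  slide [-0.0, -0.0, 0.032] ang z 0.05
```

Call:
{"method": "step_arm", "body": {
  "rows": [
    {"angular": [0, 0, 0.0464], "slide": [-0.022, 0.0805, 0], "jaw": 0.55},
    {"angular": [0, 0, 0.0464], "slide": [-0.01, 0.083, 0], "jaw": 0.55},
    {"angular": [0, 0, 0.0464], "slide": [0.002, 0.0835, 0], "jaw": 0.55},
    {"angular": [0, 0, 0.0464], "slide": [0.014, 0.0825, 0], "jaw": 0.55},
    {"angular": [0, 0, 0.0464], "slide": [0.026, 0.0795, 0], "jaw": 0.55},
    {"angular": [0, 0, 0.0464], "slide": [0.037, 0.075, 0], "jaw": 0.55},
    {"angular": [0, 0, 0.0464], "slide": [0.0475, 0.0685, 0], "jaw": 0.55},
    {"angular": [0, 0, 0.0464], "slide": [0.057, 0.061, 0], "jaw": 0.55},
    {"angular": [0, 0, 0.0464], "slide": [0.0655, 0.052, 0], "jaw": 0.55},
    {"angular": [0, 0, 0.0464], "slide": [0.072, 0.042, 0], "jaw": 0.55}
  ]
}}

```text
time_s: 11.35
tool_pos: [0.6152, 0.0394, 0.2573]
tool_rot: [-179.9, 0.0, 96.1]
force: [1.2, -0.4, 0.0]
grip_width: 0.0479
grasp_force: 0.0
```

Call:
{"method": "step_arm", "body": {
  "rows": [
    {"angular": [0, 0, 0.0464], "slide": [0.0775, 0.031, 0], "jaw": 0.55},
    {"angular": [0, 0, 0.05], "slide": [0, 0, 0.032], "jaw": 0.55},
    {"angular": [0, 0, 0.05], "slide": [0, 0, 0.032], "jaw": 0.55},
    {"angular": [0, 0, 0.05], "slide": [0, 0, 0.032], "jaw": 0.55},
    {"angular": [0, 0, 0.05], "slide": [0, 0, 0.032], "jaw": 0.55},
    {"angular": [0, 0, 0.05], "slide": [0, 0, 0.032], "jaw": 0.55},
    {"angular": [0, 0, 0.05], "slide": [0, 0, 0.032], "jaw": 0.55},
    {"angular": [0, 0, 0.05], "slide": [0, 0, 0.032], "jaw": 0.55},
    {"angular": [0, 0, 0.05], "slide": [0, 0, 0.032], "jaw": 0.55},
    {"angular": [0, 0, 0.05], "slide": [0, 0, 0.032], "jaw": 0.55}
  ]
}}

```text
time_s: 12.6
tool_pos: [0.6256, 0.0782, 0.1128]
tool_rot: [180.0, 0.2, 6.8]
force: [0.2, -0.0, -0.2]
grip_width: 0.0479
grasp_force: 0.0
```

Call:
{"method": "step_arm", "body": {
  "rows": [
    {"angular": [0, 0, 0.05], "slide": [0, 0, 0.02], "jaw": 0.55},
    {"angular": [0, 0, 0], "slide": [0, 0, 0], "jaw": 0.55},
    {"angular": [0, 0, 0], "slide": [0, 0, 0], "jaw": 0.55}
  ]
}}

```text
time_s: 12.98
tool_pos: [0.6267, 0.0785, 0.1046]
tool_rot: [180.0, 0.0, -1.8]
force: [0.3, -0.1, -1.3]
grip_width: 0.048
grasp_force: 0.0
```

```bash
cat > m.py <<'E'
from h import *
import sys
n,x,y=sys.argv[1],*map(float,sys.argv[2:4]);a=[float(v) for v in sys.argv[5:]] or (-10,0,10)
o=env.get_obs();i=env.camera_info("wrist");im=env.read_camera("wrist")[:,:,::-1].copy()
cv2.imwrite(f"pics/m_{n}.png",im);print(o["tool_pos"].round(4),o["tool_rot"].round(2),o["qpos"].round(1))
for t in(16,22,30):print(fit(i,im,n,x,y,a,thr=t))
E
python3 m.py nib .629 .076
```

```text
[0.6267 0.0785 0.1046] [ 1.7999e+02  3.0000e-02 -1.7700e+00] [-33.9  22.6  30.5  95.  -12.3  65.8 -92. ]
[ 0.6301  0.0757 -2.7973  0.8527]
[ 0.6301  0.0758 -3.8518  0.8362]
[ 0.6297  0.0755 -2.5355  0.8197]
```

Call:
{"method": "step_arm", "body": {
  "rows": [
    {"angular": [0, 0, 0.003], "slide": [0.006, 0.0055, 0.06], "jaw": 0.55},
    {"angular": [0, 0, 0], "slide": [0, 0, 0.07], "jaw": 0.55},
    {"angular": [0, 0, 0], "slide": [0, 0, 0.07], "jaw": 0.55},
    {"angular": [0, 0, 0], "slide": [0, 0, 0], "jaw": 0.55},
    {"angular": [0, 0, 0], "slide": [0, 0, 0], "jaw": 0},
    {"angular": [0, 0, 0], "slide": [0, 0, 0], "jaw": 0},
    {"angular": [0, 0, 0], "slide": [0, 0, 0], "jaw": 0},
    {"angular": [0, 0, 0], "slide": [0, 0, 0], "jaw": 0}
  ]
}}

```text
time_s: 14.02
tool_pos: [0.6304, 0.0758, 0.0059]
tool_rot: [-180.0, -0.1, -2.4]
force: [-0.2, -0.1, 3.6]
grip_width: 0.0279
grasp_force: 10.2
```

Call:
{"method": "step_arm", "body": {
  "rows": [
    {"angular": [0, 0, 0], "slide": [0, 0, -0.06], "jaw": 0},
    {"angular": [0, 0, 0], "slide": [0, 0, -0.11], "jaw": 0},
    {"angular": [0, 0, 0], "slide": [0, 0, -0.11], "jaw": 0},
    {"angular": [0, 0, 0], "slide": [0, 0, -0.11], "jaw": 0},
    {"angular": [0, 0, 0], "slide": [0, 0, -0.11], "jaw": 0},
    {"angular": [0, 0, 0], "slide": [0, 0, 0], "jaw": 0}
  ]
}}

```text
time_s: 14.78
tool_pos: [0.6325, 0.0754, 0.2605]
tool_rot: [-179.8, -0.5, -2.5]
force: [1.4, 0.0, -0.6]
grip_width: 0.0279
grasp_force: 9.9
```

```bash
python3 - <<'E'
from h import *
o=env.get_obs();print(o["tool_pos"],o["tool_rot"],o["grip_width"])
plan([(.505,-.364-.064,.26,180)])
E
```

```text
[0.63247888 0.07542573 0.26054399] [-179.84612993   -0.54383419   -2.46627335] 0.027881653814469342
-> 0.505 -0.428 0.260 yaw 180.0 rows 20
  slide [-0.0106, 0.0508, 0.0001] ang z 0.0493
  slide [-0.0026, 0.0519, 0.0001] ang z 0.0493
  slide [0.0054, 0.0516, 0.0001] ang z 0.0493
  slide [0.0133, 0.0502, 0.0001] ang z 0.0493
  slide [0.0209, 0.0475, 0.0001] ang z 0.0493
  slide [0.028, 0.0437, 0.0001] ang z 0.0493
  slide [0.0344, 0.0389, 0.0001] ang z 0.0493
  slide [0.04, 0.0331, 0.0001] ang z 0.0493
  slide [0.0446, 0.0265, 0.0001] ang z 0.0493
  slide [0.0482, 0.0193, 0.0001] ang z 0.0493
  slide [0.0506, 0.0117, 0.0001] ang z 0.0493
  slide [0.0518, 0.0037, 0.0001] ang z 0.0493
  slide [0.0518, -0.0043, 0.0001] ang z 0.0493
  slide [0.0505, -0.0123, 0.0001] ang z 0.0493
  slide [0.048, -0.0199, 0.0001] ang z 0.0493
  slide [0.0443, -0.0271, 0.0001] ang z 0.0493
  slide [0.0396, -0.0336, 0.0001] ang z 0.0493
  slide [0.034, -0.0393, 0.0001] ang z 0.0493
  slide [0.0275, -0.0441, 0.0001] ang z 0.0493
  slide [0.0204, -0.0478, 0.0001] ang z 0.0493
```

```bash
python3 - <<'E'
from h import *
plan([(.58,-.19,.26,88),(.505,-.428,.22,180)])
E
```

```text
-> 0.580 -0.190 0.260 yaw 88.0 rows 11
  slide [-0.0075, 0.0486, 0.0001] ang z -0.0457
  slide [-0.0143, 0.0471, 0.0001] ang z -0.0457
  slide [-0.0209, 0.0445, 0.0001] ang z -0.0457
  slide [-0.0271, 0.0411, 0.0001] ang z -0.0457
  slide [-0.0327, 0.0368, 0.0001] ang z -0.0457
  slide [-0.0376, 0.0317, 0.0001] ang z -0.0457
  slide [-0.0417, 0.026, 0.0001] ang z -0.0457
  slide [-0.045, 0.0198, 0.0001] ang z -0.0457
  slide [-0.0474, 0.0131, 0.0001] ang z -0.0457
  slide [-0.0488, 0.0062, 0.0001] ang z -0.0457
  slide [-0.0492, -0.0008, 0.0001] ang z -0.0457
-> 0.505 -0.428 0.220 yaw 180.0 rows 11
  slide [-0.0437, -0.0121, 0.0073] ang z -0.0465
  slide [-0.0415, -0.0183, 0.0073] ang z -0.0465
  slide [-0.0384, -0.0242, 0.0073] ang z -0.0465
  slide [-0.0345, -0.0295, 0.0073] ang z -0.0465
  slide [-0.0298, -0.0342, 0.0073] ang z -0.0465
  slide [-0.0245, -0.0382, 0.0073] ang z -0.0465
  slide [-0.0187, -0.0413, 0.0073] ang z -0.0465
  slide [-0.0125, -0.0436, 0.0073] ang z -0.0465
  slide [-0.006, -0.045, 0.0073] ang z -0.0465
  slide [0.0006, -0.0454, 0.0073] ang z -0.0465
  slide [0.0072, -0.0448, 0.0073] ang z -0.0465
```

Call:
{"method": "step_arm", "body": {
  "rows": [
    {"angular": [0, 0, -0.0457], "slide": [-0.0075, 0.0485, 0], "jaw": 0},
    {"angular": [0, 0, -0.0457], "slide": [-0.0145, 0.047, 0], "jaw": 0},
    {"angular": [0, 0, -0.0457], "slide": [-0.021, 0.0445, 0], "jaw": 0},
    {"angular": [0, 0, -0.0457], "slide": [-0.027, 0.041, 0], "jaw": 0},
    {"angular": [0, 0, -0.0457], "slide": [-0.0325, 0.037, 0], "jaw": 0},
    {"angular": [0, 0, -0.0457], "slide": [-0.0375, 0.0315, 0], "jaw": 0},
    {"angular": [0, 0, -0.0457], "slide": [-0.0415, 0.026, 0], "jaw": 0},
    {"angular": [0, 0, -0.0457], "slide": [-0.045, 0.02, 0], "jaw": 0},
    {"angular": [0, 0, -0.0457], "slide": [-0.0475, 0.013, 0], "jaw": 0},
    {"angular": [0, 0, -0.0457], "slide": [-0.049, 0.006, 0], "jaw": 0}
  ]
}}

```text
time_s: 16.02
tool_pos: [0.5813, -0.1661, 0.2535]
tool_rot: [-179.9, -0.0, 80.1]
force: [0.7, 0.3, -0.0]
grip_width: 0.0279
grasp_force: 9.9
```

Call:
{"method": "step_arm", "body": {
  "rows": [
    {"angular": [0, 0, -0.0457], "slide": [-0.049, -0.001, 0], "jaw": 0},
    {"angular": [0, 0, -0.0465], "slide": [-0.0435, -0.012, 0], "jaw": 0},
    {"angular": [0, 0, -0.0465], "slide": [-0.0415, -0.0185, 0], "jaw": 0},
    {"angular": [0, 0, -0.0465], "slide": [-0.0385, -0.024, 0], "jaw": 0},
    {"angular": [0, 0, -0.0465], "slide": [-0.0345, -0.0295, 0], "jaw": 0},
    {"angular": [0, 0, -0.0465], "slide": [-0.03, -0.034, 0], "jaw": 0},
    {"angular": [0, 0, -0.0465], "slide": [-0.0245, -0.038, 0], "jaw": 0},
    {"angular": [0, 0, -0.0465], "slide": [-0.0185, -0.0415, 0], "jaw": 0},
    {"angular": [0, 0, -0.0465], "slide": [-0.0125, -0.0435, 0], "jaw": 0},
    {"angular": [0, 0, -0.0465], "slide": [-0.006, -0.045, 0], "jaw": 0}
  ]
}}

```text
time_s: 17.27
tool_pos: [0.5157, -0.3844, 0.2534]
tool_rot: [180.0, -0.1, 163.6]
force: [0.5, 0.5, 0.0]
grip_width: 0.0277
grasp_force: 9.9
```

Call:
{"method": "step_arm", "body": {
  "rows": [
    {"angular": [0, 0, -0.0465], "slide": [0.0005, -0.0455, 0.04], "jaw": 0},
    {"angular": [0, 0, -0.0465], "slide": [0.007, -0.045, 0.08], "jaw": 0},
    {"angular": [0, 0, 0], "slide": [0, 0, 0.09], "jaw": 0},
    {"angular": [0, 0, 0], "slide": [0, 0, 0.09], "jaw": 0},
    {"angular": [0, 0, 0], "slide": [0, 0, 0], "jaw": 0},
    {"angular": [0, 0, 0], "slide": [0, 0, 0], "jaw": 0}
  ]
}}

```text
time_s: 18.02
tool_pos: [0.5034, -0.4282, 0.1061]
tool_rot: [-179.9, 0.1, -179.9]
force: [0.5, 0.4, 1.2]
grip_width: 0.0279
grasp_force: 9.9
```

```bash
python3 - <<'E'
from h import *
for k in range(3):
    o=env.get_obs();im=env.read_camera("wrist");print(o["tool_pos"].round(4),o["tool_rot"].round(2),o["qpos"].round(1),o["force"].round(1))
cv2.imwrite("pics/w5.png",im[:,:,::-1])
E
```

```text
[ 0.5034 -0.4282  0.1061] [-1.7994e+02  6.0000e-02 -1.7990e+02] [ 19.2  25.1  24.6  90.3 -11.   66.9 136.1] [0.5 0.4 1.2]
[ 0.504  -0.4286  0.107 ] [-1.7988e+02  1.5000e-01 -1.7989e+02] [ 19.2  25.   24.6  90.3 -11.   66.9 136.1] [0.9 0.5 0.9]
[ 0.5041 -0.4288  0.1074] [-179.86    0.19 -179.89] [ 19.2  25.   24.6  90.2 -11.   66.9 136.1] [ 0.7  0.4 -0. ]
```

View pics/w5.png

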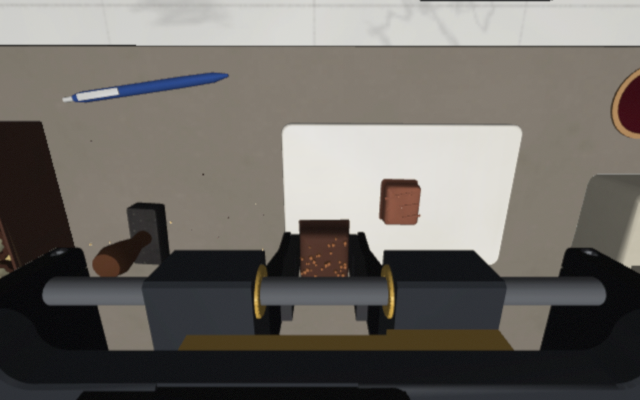

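The nib chocolate is held at (325,245) and the milk block sits on the board at (401,202). Lowering it now.

Call:
{"method": "step_arm", "body": {
  "rows": [
    {"angular": [0, 0, 0], "slide": [-0.003, 0, 0.08], "jaw": 0},
    {"angular": [0, 0, 0], "slide": [0, 0, 0.07], "jaw": 0},
    {"angular": [0, 0, 0], "slide": [0, 0, 0.022], "jaw": 0},
    {"angular": [0, 0, 0], "slide": [0, 0, 0.01], "jaw": 0},
    {"angular": [0, 0, 0], "slide": [0, 0, 0], "jaw": 0},
    {"angular": [0, 0, 0], "slide": [0, 0, 0], "jaw": 0}
  ]
}}

```text
time_s: 18.92
tool_pos: [0.5055, -0.4287, 0.0156]
tool_rot: [-179.9, 0.2, -179.9]
force: [-0.2, 0.0, 3.7]
grip_width: 0.0277
grasp_force: 10.1
```

Call:
{"method": "step_arm", "body": {
  "rows": [
    {"angular": [0, 0, 0], "slide": [0, 0, 0], "jaw": 0.48},
    {"angular": [0, 0, 0], "slide": [0, 0, 0], "jaw": 0.48},
    {"angular": [0, 0, 0], "slide": [0, 0, -0.03], "jaw": 0.48},
    {"angular": [0, 0, 0], "slide": [0, 0, -0.11], "jaw": 0.48},
    {"angular": [0, 0, 0], "slide": [0, 0, -0.11], "jaw": 0.48},
    {"angular": [0, 0, 0], "slide": [0, 0, -0.12], "jaw": 0.48},
    {"angular": [0, 0, 0], "slide": [0, 0, -0.12], "jaw": 0.48},
    {"angular": [0, 0, 0], "slide": [0, 0, 0], "jaw": 0.48}
  ]
}}

```text
time_s: 19.92
tool_pos: [0.5062, -0.4301, 0.2667]
tool_rot: [-179.6, 0.6, -179.9]
force: [0.4, -0.4, -0.5]
grip_width: 0.042
grasp_force: 0.0
```

```bash
python3 - <<'E'
from h import *
o=env.get_obs();i=env.camera_info("wrist");im=env.read_camera("wrist")[:,:,::-1].copy()
cv2.imwrite("pics/w6.png",im);o=env.get_obs();print(o["tool_pos"],o["tool_rot"])
print(fit(i,im,"milk",.506,-.3645,(0,),z0=.01,thr=40),fit(i,im,"nib",.5055,-.4285,(0,),z0=.01,thr=40))
p=o["tool_pos"];r=o["tool_rot"].copy();r[2]%=360
plan([(.6274,-.0065,.26,98),(.6274,-.0065,.1,10)],p,r)
E
```

```text
[ 0.50518088 -0.42893812  0.26292242] [-179.78342156    0.31308661 -179.92255865]
[ 0.504  -0.3654  5.6129  0.854 ] [ 0.5062 -0.428   0.8507  0.8687]
-> 0.627 -0.006 0.260 yaw 98.0 rows 10
  slide [-0.0246, 0.0845, 0.0006] ang z 0.0456
  slide [-0.0122, 0.0871, 0.0006] ang z 0.0456
  slide [0.0003, 0.088, 0.0006] ang z 0.0456
  slide [0.0129, 0.087, 0.0006] ang z 0.0456
  slide [0.0252, 0.0843, 0.0006] ang z 0.0456
  slide [0.0369, 0.0798, 0.0006] ang z 0.0456
  slide [0.0479, 0.0737, 0.0006] ang z 0.0456
  slide [0.058, 0.0661, 0.0006] ang z 0.0456
  slide [0.0668, 0.0572, 0.0006] ang z 0.0456
  slide [0.0743, 0.0471, 0.0006] ang z 0.0456
-> 0.627 -0.006 0.100 yaw 10.0 rows 10
  slide [0.0, -0.0, 0.032] ang z 0.0489
  slide [0.0, -0.0, 0.032] ang z 0.0489
  slide [-0.0, -0.0, 0.032] ang z 0.0489
  slide [0.0, -0.0, 0.032] ang z 0.0489
  slide [0.0, -0.0, 0.032] ang z 0.0489
  slide [0.0, -0.0, 0.032] ang z 0.0489
  slide [-0.0, -0.0, 0.032] ang z 0.0489
  slide [0.0, -0.0, 0.032] ang z 0.0489
  slide [0.0, -0.0, 0.032] ang z 0.0489
  slide [-0.0, -0.0, 0.032] ang z 0.0489
```

Call:
{"method": "step_arm", "body": {
  "rows": [
    {"angular": [0, 0, 0.0456], "slide": [-0.0245, 0.0845, 0], "jaw": 0.52},
    {"angular": [0, 0, 0.0456], "slide": [-0.012, 0.087, 0], "jaw": 0.52},
    {"angular": [0, 0, 0.0456], "slide": [0, 0.088, 0], "jaw": 0.52},
    {"angular": [0, 0, 0.0456], "slide": [0.013, 0.087, 0], "jaw": 0.52},
    {"angular": [0, 0, 0.0456], "slide": [0.025, 0.0845, 0], "jaw": 0.52},
    {"angular": [0, 0, 0.0456], "slide": [0.037, 0.08, 0], "jaw": 0.52},
    {"angular": [0, 0, 0.0456], "slide": [0.048, 0.0735, 0], "jaw": 0.52},
    {"angular": [0, 0, 0.0456], "slide": [0.058, 0.066, 0], "jaw": 0.52},
    {"angular": [0, 0, 0.0456], "slide": [0.067, 0.057, 0], "jaw": 0.52},
    {"angular": [0, 0, 0.0456], "slide": [0.0745, 0.047, 0], "jaw": 0.52}
  ]
}}

```text
time_s: 21.22
tool_pos: [0.6255, -0.0036, 0.2573]
tool_rot: [-179.9, -0.0, 97.7]
force: [1.0, 0.2, -0.2]
grip_width: 0.0452
grasp_force: 0.0
```

Call:
{"method": "step_arm", "body": {
  "rows": [
    {"angular": [0, 0, 0.049], "slide": [0, 0, 0.032], "jaw": 0.52},
    {"angular": [0, 0, 0.049], "slide": [0, 0, 0.032], "jaw": 0.52},
    {"angular": [0, 0, 0.049], "slide": [0, 0, 0.032], "jaw": 0.52},
    {"angular": [0, 0, 0.049], "slide": [0, 0, 0.032], "jaw": 0.52},
    {"angular": [0, 0, 0.049], "slide": [0, 0, 0.032], "jaw": 0.52},
    {"angular": [0, 0, 0.049], "slide": [0, 0, 0.032], "jaw": 0.52},
    {"angular": [0, 0, 0.049], "slide": [0, 0, 0.032], "jaw": 0.52},
    {"angular": [0, 0, 0.049], "slide": [0, 0, 0.032], "jaw": 0.52},
    {"angular": [0, 0, 0.049], "slide": [0, 0, 0.032], "jaw": 0.52},
    {"angular": [0, 0, 0.049], "slide": [0, 0, 0.032], "jaw": 0.52}
  ]
}}

```text
time_s: 22.48
tool_pos: [0.6248, -0.005, 0.0968]
tool_rot: [-180.0, 0.2, 9.5]
force: [-0.8, -0.2, -0.7]
grip_width: 0.0454
grasp_force: 0.0
```

Call:
{"method": "step_arm", "body": {
  "rows": [
    {"angular": [0, 0, 0], "slide": [0, 0, 0], "jaw": 0.52},
    {"angular": [0, 0, 0], "slide": [0, 0, 0], "jaw": 0.52}
  ]
}}

```text
time_s: 22.72
tool_pos: [0.626, -0.005, 0.0988]
tool_rot: [180.0, 0.0, 10.0]
force: [-0.2, -0.6, 0.1]
grip_width: 0.0448
grasp_force: 0.0
```

```bash
python3 m.py mosaic .6274 -.0065 -- 8 17 25; python3 - <<'E'
import cv2,numpy as np
b=cv2.imread("pics/w6.png")[90:300,180:560]; a=cv2.imread("pics/m_mosaic.png")[20:330,60:580]
p=np.zeros((600,570,3),np.uint8);p[:310,:520]=a;p[310:600,:525]=cv2.resize(b,(525,290))
cv2.imwrite("pics/v7.png",p)
E
```

```text
[ 0.626  -0.005   0.0988] [1.80e+02 3.00e-02 9.97e+00] [-28.6  22.7  33.2  96.2 -13.4  65.2 -71.8]
[ 6.27600e-01 -7.60000e-03  1.70524e+01  8.92400e-01]
[ 6.27400e-01 -7.70000e-03  1.78123e+01  8.15400e-01]
[ 6.27300e-01 -7.90000e-03  1.78099e+01  7.46800e-01]
```

View pics/v7.png

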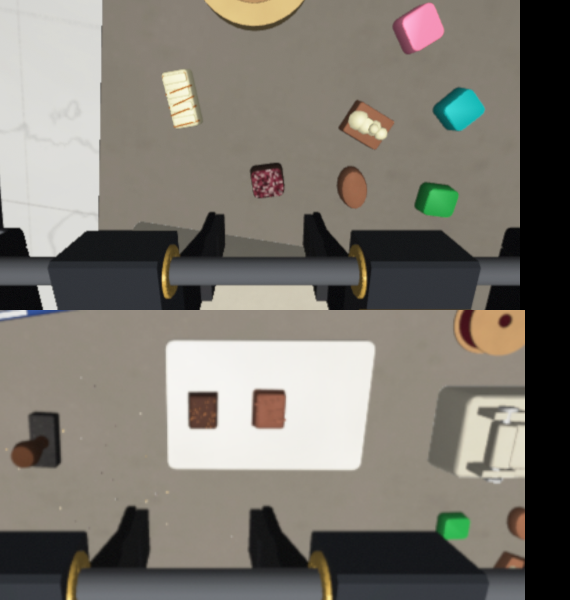

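Upper half: mosaic at (267,181) between the fingers, with the bystanders in place. Lower half: nib and milk in line on the board. Going down for the mosaic.

Call:
{"method": "step_arm", "body": {
  "rows": [
    {"angular": [0, 0, 0], "slide": [0.002, 0.006, 0.06], "jaw": 0.52},
    {"angular": [0, 0, 0], "slide": [0, 0, 0.07], "jaw": 0.52},
    {"angular": [0, 0, 0], "slide": [0, 0, 0.058], "jaw": 0.52},
    {"angular": [0, 0, 0], "slide": [0, 0, 0], "jaw": 0.52},
    {"angular": [0, 0, 0], "slide": [0, 0, 0], "jaw": 0},
    {"angular": [0, 0, 0], "slide": [0, 0, 0], "jaw": 0},
    {"angular": [0, 0, 0], "slide": [0, 0, 0], "jaw": 0},
    {"angular": [0, 0, 0], "slide": [0, 0, 0], "jaw": 0}
  ]
}}

```text
time_s: 23.78
tool_pos: [0.6288, -0.0077, 0.0063]
tool_rot: [-180.0, -0.1, 9.8]
force: [-0.6, -0.6, 6.8]
grip_width: 0.028
grasp_force: 10.3
```

Call:
{"method": "step_arm", "body": {
  "rows": [
    {"angular": [0, 0, 0], "slide": [0, 0, -0.06], "jaw": 0},
    {"angular": [0, 0, 0], "slide": [0, 0, -0.11], "jaw": 0},
    {"angular": [0, 0, 0], "slide": [0, 0, -0.11], "jaw": 0},
    {"angular": [0, 0, 0], "slide": [0, 0, -0.11], "jaw": 0},
    {"angular": [0, 0, 0], "slide": [0, 0, -0.11], "jaw": 0},
    {"angular": [0, 0, 0], "slide": [0, 0, 0], "jaw": 0}
  ]
}}

```text
time_s: 24.52
tool_pos: [0.6303, -0.0083, 0.2604]
tool_rot: [180.0, -0.6, 9.8]
force: [0.8, -0.9, -0.7]
grip_width: 0.0277
grasp_force: 9.9
```

```bash
python3 - <<'E'
from h import *
o=env.get_obs();print(o["tool_pos"],o["tool_rot"],o["grip_width"])
plan([(.57,-.15,.26,95),(.5055,-.3005,.22,180)])
E
```

```text
[ 0.63027429 -0.00833471  0.26039599] [179.96722312  -0.55173936   9.81234163] 0.02772733527040334
-> 0.570 -0.150 0.260 yaw 95.0 rows 10
  slide [-0.0167, 0.0259, 0.0001] ang z -0.0473
  slide [-0.0204, 0.0231, 0.0001] ang z -0.0473
  slide [-0.0236, 0.0198, 0.0001] ang z -0.0473
  slide [-0.0262, 0.0161, 0.0001] ang z -0.0473
  slide [-0.0283, 0.0121, 0.0001] ang z -0.0473
  slide [-0.0298, 0.0077, 0.0001] ang z -0.0473
  slide [-0.0306, 0.0032, 0.0001] ang z -0.0473
  slide [-0.0308, -0.0013, 0.0001] ang z -0.0473
  slide [-0.0302, -0.0059, 0.0001] ang z -0.0473
  slide [-0.029, -0.0103, 0.0001] ang z -0.0473
-> 0.505 -0.300 0.220 yaw 180.0 rows 10
  slide [-0.0289, -0.0155, 0.008] ang z -0.0472
  slide [-0.0263, -0.0196, 0.008] ang z -0.0472
  slide [-0.0231, -0.0232, 0.008] ang z -0.0472
  slide [-0.0194, -0.0264, 0.008] ang z -0.0472
  slide [-0.0153, -0.029, 0.008] ang z -0.0472
  slide [-0.0108, -0.0309, 0.008] ang z -0.0472
  slide [-0.0061, -0.0322, 0.008] ang z -0.0472
  slide [-0.0013, -0.0327, 0.008] ang z -0.0472
  slide [0.0035, -0.0326, 0.008] ang z -0.0472
  slide [0.0083, -0.0317, 0.008] ang z -0.0472
```

Call:
{"method": "step_arm", "body": {
  "rows": [
    {"angular": [0, 0, -0.0473], "slide": [-0.0165, 0.026, 0], "jaw": 0},
    {"angular": [0, 0, -0.0473], "slide": [-0.0205, 0.023, 0], "jaw": 0},
    {"angular": [0, 0, -0.0473], "slide": [-0.0235, 0.02, 0], "jaw": 0},
    {"angular": [0, 0, -0.0473], "slide": [-0.026, 0.016, 0], "jaw": 0},
    {"angular": [0, 0, -0.0473], "slide": [-0.0285, 0.012, 0], "jaw": 0},
    {"angular": [0, 0, -0.0473], "slide": [-0.03, 0.0075, 0], "jaw": 0},
    {"angular": [0, 0, -0.0473], "slide": [-0.0305, 0.003, 0], "jaw": 0},
    {"angular": [0, 0, -0.0473], "slide": [-0.031, -0.0015, 0], "jaw": 0},
    {"angular": [0, 0, -0.0473], "slide": [-0.03, -0.006, 0], "jaw": 0},
    {"angular": [0, 0, -0.0473], "slide": [-0.029, -0.0105, 0], "jaw": 0}
  ]
}}

```text
time_s: 25.78
tool_pos: [0.5662, -0.1495, 0.2535]
tool_rot: [-179.9, -0.0, 95.2]
force: [-1.2, 0.3, -0.4]
grip_width: 0.0278
grasp_force: 9.9
```

Call:
{"method": "step_arm", "body": {
  "rows": [
    {"angular": [0, 0, -0.0472], "slide": [-0.029, -0.0155, 0], "jaw": 0},
    {"angular": [0, 0, -0.0472], "slide": [-0.0265, -0.0195, 0], "jaw": 0},
    {"angular": [0, 0, -0.0472], "slide": [-0.023, -0.023, 0], "jaw": 0},
    {"angular": [0, 0, -0.0472], "slide": [-0.0195, -0.0265, 0], "jaw": 0},
    {"angular": [0, 0, -0.0472], "slide": [-0.0155, -0.029, 0], "jaw": 0},
    {"angular": [0, 0, -0.0472], "slide": [-0.011, -0.031, 0], "jaw": 0},
    {"angular": [0, 0, -0.0472], "slide": [-0.006, -0.032, 0.02], "jaw": 0},
    {"angular": [0, 0, -0.0472], "slide": [-0.0015, -0.0325, 0.04], "jaw": 0},
    {"angular": [0, 0, -0.0472], "slide": [0.0035, -0.0325, 0.05], "jaw": 0},
    {"angular": [0, 0, -0.0472], "slide": [0.0085, -0.0315, 0.05], "jaw": 0}
  ]
}}

```text
time_s: 27.02
tool_pos: [0.5017, -0.2998, 0.1729]
tool_rot: [180.0, -0.1, -179.8]
force: [0.3, -0.8, -0.1]
grip_width: 0.0281
grasp_force: 9.9
```

Call:
{"method": "step_arm", "body": {
  "rows": [
    {"angular": [0, 0, 0], "slide": [0, 0, 0], "jaw": 0},
    {"angular": [0, 0, 0], "slide": [0, 0, 0], "jaw": 0}
  ]
}}

```text
time_s: 27.28
tool_pos: [0.5032, -0.2991, 0.1752]
tool_rot: [180.0, 0.0, 179.8]
force: [0.4, -1.2, -0.5]
grip_width: 0.0279
grasp_force: 9.9
```

```bash
python3 - <<'E'
from h import *
import pickle
for k in range(3):
    o=env.get_obs();i=env.camera_info("wrist");im=env.read_camera("wrist");print(o["tool_pos"].round(4),o["tool_rot"].round(2),o["qpos"].round(1))
cv2.imwrite("pics/w8.png",im[:,:,::-1])
pickle.dump(i,open("w8.pkl","wb"))
i3,_=pickle.load(open("w3.pkl","rb"));t=env.camera_info("top")
for z in(0,.05,.08):print(z,"sealer end",[w(i3,p,z)[:2].round(3) for p in[(454,215),(455,190),(470,190)]],w(t,(292.5,220),z)[:2].round(3))
E
```

```text
[ 0.5032 -0.2991  0.1752] [1.7997e+02 3.0000e-02 1.7981e+02] [  3.6  12.8  28.4  97.3  -6.4  71.5 123.2]
[ 0.5036 -0.2991  0.1757] [1.8000e+02 8.0000e-02 1.7987e+02] [  3.5  12.8  28.4  97.3  -6.4  71.5 123.3]
[ 0.5038 -0.2991  0.1759] [-1.7999e+02  1.0000e-01  1.7992e+02] [  3.5  12.8  28.4  97.3  -6.4  71.5 123.3]
0 sealer end [array([ 0.565, -0.188]), array([ 0.532, -0.191]), array([ 0.532, -0.172])] [ 0.537 -0.192]
0.05 sealer end [array([ 0.547, -0.21 ]), array([ 0.517, -0.213]), array([ 0.517, -0.197])] [ 0.536 -0.194]
0.08 sealer end [array([ 0.535, -0.224]), array([ 0.509, -0.226]), array([ 0.509, -0.211])] [ 0.535 -0.196]
```

View pics/w8.png

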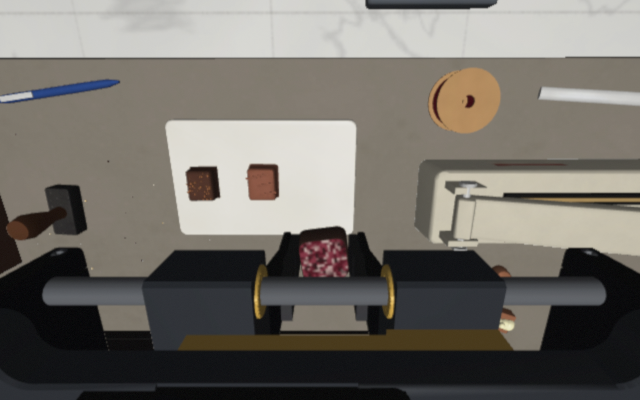

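The mosaic is held at (324,255), but its front edge looks slightly turned. I'll measure that edge numerically.

```bash
python3 - <<'E'
from h import *
im=cv2.imread("pics/w8.png").astype(int);i=__import__("pickle").load(open("w8.pkl","rb"))
g=im.sum(2)
# front edge: first dark row going down from row 222
e=[(c,next((r for r in range(218,262) if g[r,c]<200),-1)) for c in range(296,354,3)];print(e)
# dark side -> mottled top boundary (bottom/top edge), red-minus-green
rg=im[:,:,2]-im[:,:,1]
print([(c,next((r for r in range(225,275) if rg[r,c]>35),-1)) for c in range(299,352,3)])
for a,b in[((305,),(341,))]:
    A,B=[next(q for q in e if abs(q[0]-v[0])<2) for v in(a,b)];d=w(i,B,.171)[:2]-w(i,A,.171)[:2];print(A,B,d,np.degrees(np.arctan2(-d[0],d[1])))
E
```

```text
[(296, 235), (299, 235), (302, 232), (305, 231), (308, 230), (311, 230), (314, 229), (317, 229), (320, 229), (323, 228), (326, 228), (329, 228), (332, 227), (335, 227), (338, 227), (341, 228), (344, 231), (347, 245), (350, 235), (353, 234)]
[(299, 248), (302, 244), (305, 243), (308, 243), (311, 242), (314, 241), (317, 241), (320, 241), (323, 242), (326, 243), (329, 240), (332, 239), (335, 239), (338, 239), (341, 240), (344, 247), (347, 262), (350, -1)]
(305, 231) (341, 228) [-0.00188725  0.02098428] 5.13914800570607
```

Call:
{"method": "step_arm", "body": {
  "rows": [
    {"angular": [0, 0, 0.033], "slide": [-0.0035, -0.005, 0.08], "jaw": 0},
    {"angular": [0, 0, 0], "slide": [0, 0, 0.09], "jaw": 0},
    {"angular": [0, 0, 0], "slide": [0, 0, 0.07], "jaw": 0},
    {"angular": [0, 0, 0], "slide": [0, 0, 0.04], "jaw": 0},
    {"angular": [0, 0, 0], "slide": [0, 0, 0], "jaw": 0},
    {"angular": [0, 0, 0], "slide": [0, 0, 0], "jaw": 0}
  ]
}}

```text
time_s: 28.18
tool_pos: [0.5057, -0.3029, 0.0364]
tool_rot: [-180.0, 0.1, 174.0]
force: [0.8, -0.1, 0.1]
grip_width: 0.0277
grasp_force: 9.9
```

Call:
{"method": "step_arm", "body": {
  "rows": [
    {"angular": [0, 0, 0], "slide": [0, 0.003, 0.02], "jaw": 0},
    {"angular": [0, 0, 0], "slide": [0, 0, 0.014], "jaw": 0},
    {"angular": [0, 0, 0], "slide": [0, 0, 0.007], "jaw": 0},
    {"angular": [0, 0, 0], "slide": [0, 0, 0], "jaw": 0},
    {"angular": [0, 0, 0], "slide": [0, 0, 0], "jaw": 0}
  ]
}}

```text
time_s: 28.8
tool_pos: [0.5051, -0.3008, 0.015]
tool_rot: [180.0, 0.1, 174.0]
force: [-0.7, 1.2, 6.1]
grip_width: 0.0282
grasp_force: 10.2
```

Call:
{"method": "step_arm", "body": {
  "rows": [
    {"angular": [0, 0, 0], "slide": [0, 0, 0], "jaw": 0.48},
    {"angular": [0, 0, 0], "slide": [0, 0, 0], "jaw": 0.48},
    {"angular": [0, 0, 0], "slide": [0, 0, -0.03], "jaw": 0.48},
    {"angular": [0, 0, 0], "slide": [0, 0, -0.11], "jaw": 0.48},
    {"angular": [0, 0, 0], "slide": [0, 0, -0.11], "jaw": 0.48},
    {"angular": [0, 0, 0], "slide": [0, 0, -0.12], "jaw": 0.48},
    {"angular": [0, 0, 0], "slide": [0, 0, -0.12], "jaw": 0.48},
    {"angular": [0, 0, 0], "slide": [0, 0, 0], "jaw": 0.48},
    {"angular": [0, 0, 0], "slide": [0, 0, 0], "jaw": 0.48}
  ]
}}

```text
time_s: 29.92
tool_pos: [0.5042, -0.3008, 0.2595]
tool_rot: [180.0, 0.0, 174.0]
force: [-0.1, 0.2, -0.8]
grip_width: 0.0421
grasp_force: 0.0
```

```bash
python3 - <<'E'
from h import *
o=env.get_obs();i=env.camera_info("wrist");im=env.read_camera("wrist")[:,:,::-1].copy()
cv2.imwrite("pics/w9.png",im);o=env.get_obs();print(o["tool_pos"],o["tool_rot"])
for n,y in[("milk",-.3645),("nib",-.4285),("mosaic",-.3015)]:
  for t in(30,45,60):print(n,t,fit(i,im,n,.5055,y,(0,-6,6),z0=.01,thr=t))
p=o["tool_pos"];r=o["tool_rot"].copy();r[2]%=360
plan([(.634,-.078,.26,200)],p,r)
E
```

```text
[ 0.50385733 -0.30042904  0.25841169] [ 1.79957810e+02 -8.87739287e-02  1.73978544e+02]
milk 30 [ 0.5048 -0.3631 -2.5658  0.877 ]
milk 45 [ 0.5046 -0.3624 -5.9406  0.8513]
milk 60 [ 0.505  -0.3631 -5.8364  0.8286]
nib 30 [ 0.5054 -0.4265  6.5214  0.8541]
nib 45 [ 0.5053 -0.4267  8.6316  0.83  ]
nib 60 [ 0.5053 -0.4265  9.9114  0.8091]
mosaic 30 [ 0.5068 -0.3005 -0.9591  0.9413]
mosaic 45 [ 0.507  -0.3004 -0.5424  0.9175]
mosaic 60 [ 0.5063 -0.3004  1.3982  0.8894]
-> 0.634 -0.078 0.260 yaw 200.0 rows 6
  slide [-0.0354, 0.0783, -0.0005] ang z -0.0241
  slide [-0.0412, 0.0754, -0.0005] ang z -0.0241
  slide [-0.0468, 0.0721, -0.0005] ang z -0.0241
  slide [-0.0521, 0.0683, -0.0005] ang z -0.0241
  slide [-0.0571, 0.0642, -0.0005] ang z -0.0241
  slide [-0.0618, 0.0597, -0.0005] ang z -0.0241
```

Call:
{"method": "step_arm", "body": {
  "rows": [
    {"angular": [0, 0, -0.024], "slide": [-0.0355, 0.078, 0], "jaw": 0.5},
    {"angular": [0, 0, -0.024], "slide": [-0.041, 0.0755, 0], "jaw": 0.5},
    {"angular": [0, 0, -0.024], "slide": [-0.047, 0.072, 0], "jaw": 0.5},
    {"angular": [0, 0, -0.024], "slide": [-0.052, 0.0685, 0], "jaw": 0.5},
    {"angular": [0, 0, -0.024], "slide": [-0.057, 0.064, 0], "jaw": 0.5},
    {"angular": [0, 0, -0.024], "slide": [-0.062, 0.0595, 0], "jaw": 0.5},
    {"angular": [0, 0, 0], "slide": [0, 0, 0.1], "jaw": 0.5},
    {"angular": [0, 0, 0], "slide": [0, 0, 0.1], "jaw": 0.5},
    {"angular": [0, 0, 0], "slide": [0, 0, 0.1], "jaw": 0.5},
    {"angular": [0, 0, 0], "slide": [0, 0, 0], "jaw": 0.5}
  ]
}}

```text
time_s: 31.22
tool_pos: [0.632, -0.077, 0.1046]
tool_rot: [179.8, -0.5, -160.0]
force: [0.5, 0.3, 0.2]
grip_width: 0.0434
grasp_force: 0.0
```

Call:
{"method": "step_arm", "body": {
  "rows": [
    {"angular": [0, 0, 0], "slide": [0, 0, 0], "jaw": 0.5},
    {"angular": [0, 0, 0], "slide": [0, 0, 0], "jaw": 0.5}
  ]
}}

```text
time_s: 31.48
tool_pos: [0.637, -0.0788, 0.1123]
tool_rot: [-179.9, 0.3, -160.1]
force: [0.3, 0.1, -0.5]
grip_width: 0.0434
grasp_force: 0.0
```

```bash
python3 m.py oval .6325 -.079 -- 105 115 125; python3 - <<'E'
from h import *
im=cv2.imread("pics/m_oval.png");i=env.camera_info("wrist")
u,v=map(int,px(i,np.array([.6325,-.079,.01])));c=im[v-32:v+32,u-32:u+32]
lab=cv2.cvtColor(c,cv2.COLOR_BGR2LAB).astype(float);m=(lab[:,:,1]>138).astype(np.uint8)
k=cv2.findContours(m,0,1)[0];k=max(k,key=cv2.contourArea)[:,0]+[u-32,v-32]
W=np.array([w(i,p,.012)[:2]*1000 for p in k],np.float32);print(cv2.fitEllipse(W))
b=cv2.imread("pics/w9.png")[80:330,60:600]
p=np.zeros((600,560,3),np.uint8);p[:310,:520]=im[20:330,60:580];p[330:580,:540]=b;cv2.imwrite("pics/v10.png",p)
E
```

```text
[ 0.637  -0.0788  0.1123] [-179.9     0.26 -160.08] [ -9.7  21.7  18.   92.9  -7.2  66.3 119.9]
[ 6.312000e-01 -8.210000e-02  1.112432e+02  9.100000e-01]
[ 6.319000e-01 -8.200000e-02  1.096079e+02  8.879000e-01]
[ 6.325000e-01 -8.170000e-02  1.114171e+02  3.132000e-01]
((631.6099243164062, -82.03970336914062), (20.885713577270508, 33.70594024658203), 111.8877182006836)
```

View pics/v10.png

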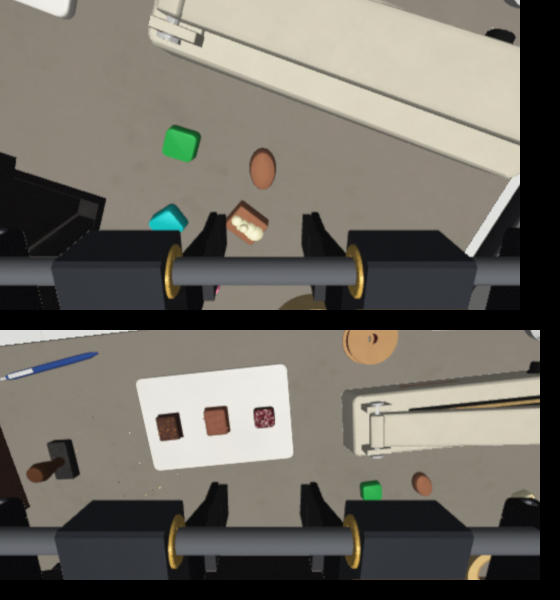

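Lower half: nib, milk and mosaic are in a straight row on the board. Upper half: the oval at (262,168) is between the fingers and the sealer is clear. I'll grip with a 5 mm offset for sealer clearance and descend with a force check.

Call:
{"method": "step_arm", "body": {
  "rows": [
    {"angular": [0, 0, -0.009], "slide": [0.002, -0.002, 0.06], "jaw": 0.5},
    {"angular": [0, 0, 0], "slide": [0, 0, 0.06], "jaw": 0.5},
    {"angular": [0, 0, 0], "slide": [0, 0, 0.04], "jaw": 0.5},
    {"angular": [0, 0, 0], "slide": [0, 0, 0], "jaw": 0.5}
  ]
}}

```text
time_s: 32.02
tool_pos: [0.6336, -0.0798, 0.0285]
tool_rot: [179.9, -0.1, -158.5]
force: [1.2, 0.6, 0.2]
grip_width: 0.0437
grasp_force: 0.0
```

Call:
{"method": "step_arm", "body": {
  "rows": [
    {"angular": [0, 0, 0], "slide": [-0.003, 0, 0.025], "jaw": 0.5},
    {"angular": [0, 0, 0], "slide": [0, 0, 0.021], "jaw": 0.5},
    {"angular": [0, 0, 0], "slide": [0, 0, 0], "jaw": 0.5},
    {"angular": [0, 0, 0], "slide": [0, 0, 0], "jaw": 0},
    {"angular": [0, 0, 0], "slide": [0, 0, 0], "jaw": 0},
    {"angular": [0, 0, 0], "slide": [0, 0, 0], "jaw": 0},
    {"angular": [0, 0, 0], "slide": [0, 0, 0], "jaw": 0}
  ],
  "newtons": 8
}}

```text
time_s: 32.9
tool_pos: [0.636, -0.0794, 0.0067]
tool_rot: [-180.0, 0.0, -158.5]
force: [0.5, 0.3, 0.6]
grip_width: 0.0222
grasp_force: 8.0
```

Call:
{"method": "step_arm", "body": {
  "rows": [
    {"angular": [0, 0, 0], "slide": [0, 0, -0.06], "jaw": 0},
    {"angular": [0, 0, 0], "slide": [0, 0, -0.11], "jaw": 0},
    {"angular": [0, 0, 0], "slide": [0, 0, -0.11], "jaw": 0},
    {"angular": [0, 0, 0], "slide": [0, 0, -0.11], "jaw": 0},
    {"angular": [0, 0, 0], "slide": [0, 0, -0.11], "jaw": 0},
    {"angular": [0, 0, 0], "slide": [0, 0, 0], "jaw": 0}
  ]
}}

```text
time_s: 33.65
tool_pos: [0.6384, -0.0801, 0.2625]
tool_rot: [-179.8, 0.6, -158.5]
force: [1.3, -0.6, -0.8]
grip_width: 0.0221
grasp_force: 7.9
```

```bash
python3 - <<'E'
from h import *
o=env.get_obs();r=o["tool_rot"].copy();r[2]%=360
print(o["tool_pos"],r,o["grip_width"])
plan([(.507,-.364,.26,180)],o["tool_pos"],r)
E
```

```text
[ 0.63838891 -0.0800673   0.26247693] [-179.75754696    0.55210225  201.50767275] 0.022051867038363645
-> 0.507 -0.364 0.260 yaw 180.0 rows 7
  slide [0.0647, -0.0617, 0.0007] ang z 0.0171
  slide [0.0613, -0.0651, 0.0007] ang z 0.0171
  slide [0.0577, -0.0683, 0.0007] ang z 0.0171
  slide [0.0539, -0.0713, 0.0007] ang z 0.0171
  slide [0.05, -0.0741, 0.0007] ang z 0.0171
  slide [0.046, -0.0766, 0.0007] ang z 0.0171
  slide [0.0418, -0.079, 0.0007] ang z 0.0171
```

Call:
{"method": "step_arm", "body": {
  "rows": [
    {"angular": [0, 0, 0.017], "slide": [0.0645, -0.0615, 0], "jaw": 0},
    {"angular": [0, 0, 0.017], "slide": [0.0615, -0.065, 0], "jaw": 0},
    {"angular": [0, 0, 0.017], "slide": [0.0575, -0.0685, 0], "jaw": 0},
    {"angular": [0, 0, 0.017], "slide": [0.054, -0.0715, 0], "jaw": 0},
    {"angular": [0, 0, 0.017], "slide": [0.05, -0.074, 0], "jaw": 0},
    {"angular": [0, 0, 0.017], "slide": [0.046, -0.0765, 0], "jaw": 0},
    {"angular": [0, 0, 0.017], "slide": [0.036, -0.079, 0.04], "jaw": 0},
    {"angular": [0, 0, 0], "slide": [0, 0, 0.09], "jaw": 0},
    {"angular": [0, 0, 0], "slide": [0, 0, 0.09], "jaw": 0},
    {"angular": [0, 0, 0], "slide": [0, 0, 0], "jaw": 0}
  ]
}}

```text
time_s: 34.9
tool_pos: [0.5047, -0.3611, 0.1417]
tool_rot: [179.7, -0.5, -179.9]
force: [-0.0, 0.5, 0.6]
grip_width: 0.0221
grasp_force: 7.9
```

Call:
{"method": "step_arm", "body": {
  "rows": [
    {"angular": [0, 0, 0], "slide": [0, 0, 0], "jaw": 0},
    {"angular": [0, 0, 0], "slide": [0, 0, 0], "jaw": 0},
    {"angular": [0, 0, 0], "slide": [0, 0, 0], "jaw": 0}
  ]
}}

```text
time_s: 35.28
tool_pos: [0.5084, -0.3638, 0.148]
tool_rot: [-179.9, 0.1, -179.9]
force: [0.6, -0.3, 0.1]
grip_width: 0.0222
grasp_force: 7.9
```

```bash
python3 - <<'E'
from h import *
o=env.get_obs();i=env.camera_info("wrist");im=env.read_camera("wrist")[:,:,::-1].copy();cv2.imwrite("pics/w11.png",im)
print(o["tool_pos"],o["tool_rot"])
zb=o["tool_pos"][2]-.0065
u,v=map(int,px(i,o["tool_pos"]+[-.005,0,.005]));print(u,v)
m=(cv2.cvtColor(im,cv2.COLOR_BGR2LAB)[:,:,1]>138).astype(np.uint8);n,lb,st,ce=cv2.connectedComponentsWithStats(m)
for s,c in zip(st,ce):
    if 150<s[4]<20000 and 180<c[1]<290:print(s,c.round(1))
j=lb[v,u];k=max(cv2.findContours((lb==j).astype(np.uint8),0,1)[0],key=cv2.contourArea)[:,0]
W=np.array([w(i,p,zb+.012)[:2]*1000 for p in k],np.float32);print(cv2.fitEllipse(W),W.min(0),W.max(0))
E
```

```text
[ 0.50842271 -0.36376954  0.14803072] [-1.79929730e+02  1.46738171e-01 -1.79888311e+02]
322 244
[308 170  31  34 985] [323.1 186.3]
[243 174  26  30 477] [255.5 188.3]
[375 176  28  25 618] [389.1 187.9]
[ 305  218   38   55 1654] [323.6 245. ]
[ 50 227  22  19 318] [ 60.5 236.7]
((503.7991638183594, -363.3206787109375), (20.786754608154297, 33.16246795654297), 90.24022674560547) [ 487.25085 -373.6958 ] [ 520.35016 -352.99918]
```

```bash
python3 - <<'E'
from h import *
i=env.camera_info("wrist");im=cv2.imread("pics/w11.png")
for n,y in[("milk",-.3645),("nib",-.4285),("mosaic",-.3015)]:
    for t in(40,):print(n,fit(i,im,n,.5055,y,(0,-4,4),z0=.01,thr=t))
m=(cv2.cvtColor(im,cv2.COLOR_BGR2LAB)[:,:,1]>138).astype(np.uint8);m[205:]=0
k=[c for c in cv2.findContours(m,0,1)[0] if cv2.contourArea(c)>700 and 300<c[:,0,0].mean()<345][0][:,0]
W=np.array([w(i,p,.028)[:2]*1000 for p in k],np.float32);print(W.min(0),W.max(0),cv2.minAreaRect(W))
E
```

```text
milk [ 0.5052 -0.364   0.2095  0.8562]
nib [ 0.5057 -0.426  -4.4871  0.8372]
mosaic [ 0.5065 -0.3013  0.1877  0.9091]
[ 488.2766  -378.04297] [ 520.5917 -349.6821] ((504.4326171875, -363.86962890625), (32.25082778930664, 28.31132698059082), 0.18116796016693115)
```

Call:
{"method": "step_arm", "body": {
  "rows": [
    {"angular": [0, 0, 0], "slide": [-0.002, -0.001, 0.07], "jaw": 0},
    {"angular": [0, 0, 0], "slide": [0, 0, 0.07], "jaw": 0},
    {"angular": [0, 0, 0], "slide": [0, 0, 0.05], "jaw": 0},
    {"angular": [0, 0, 0], "slide": [0, 0, 0], "jaw": 0},
    {"angular": [0, 0, 0], "slide": [0, 0, 0], "jaw": 0},
    {"angular": [0, 0, 0], "slide": [0, 0, 0], "jaw": 0}
  ]
}}

```text
time_s: 36.08
tool_pos: [0.5096, -0.3645, 0.053]
tool_rot: [-179.9, 0.1, -179.9]
force: [0.3, 0.9, -0.0]
grip_width: 0.0216
grasp_force: 7.9
```

Call:
{"method": "step_arm", "body": {
  "rows": [
    {"angular": [0, 0, 0], "slide": [0, 0, 0.02], "jaw": 0},
    {"angular": [0, 0, 0], "slide": [0, 0, 0.01], "jaw": 0},
    {"angular": [0, 0, 0], "slide": [0, 0, 0.003], "jaw": 0},
    {"angular": [0, 0, 0], "slide": [0, 0, 0], "jaw": 0},
    {"angular": [0, 0, 0], "slide": [0, 0, 0], "jaw": 0}
  ]
}}

```text
time_s: 36.7
tool_pos: [0.5086, -0.3635, 0.0357]
tool_rot: [179.9, 0.0, -179.9]
force: [-1.9, 2.1, 7.5]
grip_width: 0.0222
grasp_force: 8.4
```

Call:
{"method": "step_arm", "body": {
  "rows": [
    {"angular": [0, 0, 0], "slide": [0, 0, -0.001], "jaw": 0},
    {"angular": [0, 0, 0], "slide": [0, 0, 0], "jaw": 0.42},
    {"angular": [0, 0, 0], "slide": [0, 0, 0], "jaw": 0.42},
    {"angular": [0, 0, 0], "slide": [0, 0, 0], "jaw": 0.42},
    {"angular": [0, 0, 0], "slide": [0, 0, -0.03], "jaw": 0.42},
    {"angular": [0, 0, 0], "slide": [0, 0, -0.11], "jaw": 0.42},
    {"angular": [0, 0, 0], "slide": [0, 0, -0.11], "jaw": 0.42},
    {"angular": [0, 0, 0], "slide": [0, 0, -0.11], "jaw": 0.42},
    {"angular": [0, 0, 0], "slide": [0, 0, 0], "jaw": 0.42},
    {"angular": [0, 0, 0], "slide": [0, 0, 0], "jaw": 0.42}
  ]
}}

```text
time_s: 37.95
tool_pos: [0.5085, -0.3637, 0.2158]
tool_rot: [180.0, 0.0, -179.9]
force: [0.5, -0.9, -0.2]
grip_width: 0.0367
grasp_force: 0.0
```

```bash
python3 - <<'E'
from h import *
o=env.get_obs();i=env.camera_info("wrist");im=env.read_camera("wrist")[:,:,::-1].copy();s=env.read_camera("top")[:,:,::-1];s2=env.read_camera("side")[:,:,::-1]
print(o["tool_pos"],o["force"])
for n,y in[("nib",-.4285),("mosaic",-.3015)]:print(n,fit(i,im,n,.5055,y,(0,-4,4),z0=.01,thr=40))
p=np.zeros((600,800,3),np.uint8)
u,v=map(int,px(i,np.array([.505,-.364,.03])))
p[:300,:800]=cv2.resize(im[max(v-50,0):v+40,u-120:u+120],(800,300),interpolation=cv2.INTER_CUBIC)
p[300:600,:400]=cv2.resize(s[130:280,190:440],(400,300));p[300:600,400:800]=cv2.resize(s2[170:300,220:400],(400,300),interpolation=cv2.INTER_CUBIC)
cv2.imwrite("pics/v12.png",p)
E
```

```text
[ 0.50851666 -0.36368319  0.21577321] [ 0.53728891 -0.90193859 -0.17584023]
nib [ 0.5056 -0.4266 -6.4774  0.8384]
mosaic [ 0.5067 -0.3013  0.1353  0.9066]
```

View pics/v12.png

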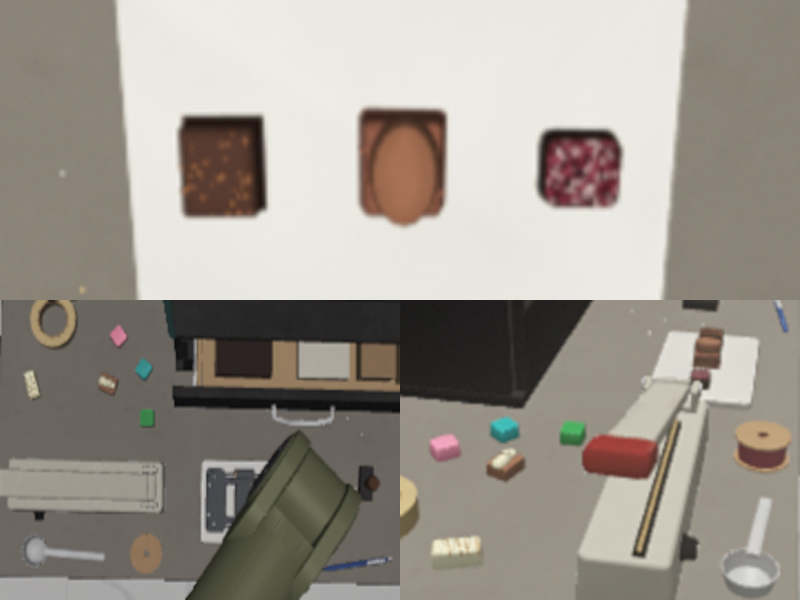

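The nib, the milk block with the oval on top, and the mosaic sit in a straight row on the board. The stamp, spool, swirl, log and look-alikes are where they were. The gripper is open and clear, so I'm handing in.

```bash
python3 -c "
from cell import env
print(env.sign_off())"
```

```text
the job is handed in; nothing more can be done
None
```

The tasting flight is laid out and handed in after about 38 s: nib, milk block with the oval on top, and mosaic in a straight row on the board, each within about 2 mm of target by the wrist camera, except the oval, checked in the grip and by eye.

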